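# Shut and pin the swing beam of a flattening press

### The arm

A 6-joint arm with a two-finger parallel gripper is mounted at the origin on the work surface. World frame = base frame: x ahead of the robot, y to its left, z up, the work surface at z = 0. Lengths are in m, angles in degrees, forces in N, time in s.
With the tool pointing down it reaches from about 0.3 to 0.825 m from the base axis. Payload 5.4 kg.
Tool frame: the origin (TCP) lies on the centre line of the jaws, within the pads' length; the fingertips stand 8 mm ahead of it and the grasp point (between the pads) lies 11 mm behind it (bot.tcp_to_tips is the distance from the TCP to the fingertips, in m); z points along the fingers, y is the direction in which the jaws open and shut (so a half turn about z gives the same grasp; the last joint's range is limited). The gripper opens to 92 mm and grips with 3 to 60 N. Pads are 20 mm wide; open, the fingers measure 128 mm over their backs; the gripper's body (75 mm by 189 mm) begins 69 mm behind the grasp point.
Start: joints at [52.592, 9.076, 91.501, -0, 79.423, -12.038], TCP at [0.246, 0.52, 0.223] pointing down, gripper open.
Joint ranges: [-166.64, 166.64], [-54.1, 131.32], [10.49, 154.53], [-73.88, 253.88], [9.74, 151.15], [-171.62, 171.62]. Speed limits (degrees/s): [147.25, 147.25, 180, 180, 180, 180].

### API

Orientations are given as a 3x3 rotation matrix whose columns are the frame's x, y, z axes.
In Python, from cell import bot gives the robot as it stands.
- The arm moves only by the tool arm_command, never from a script. Its argument "rows" is a list that holds one entry, the list of rows, each a list of 7 numbers: the shift along the tool's x, y, z in mm, then the turn, a rotation vector about the tool's x, y, z in degrees, then the closure, from -1 (fully open) to 1 (shut). In form: [[[tx, ty, tz, ax, ay, az, gripper], ...]]. A call has 1 to 20 rows; each row shifts and turns the commanded pose from where the row before left it, along the tool's axes as they then stand; what a row does not reach is not made up. A row lasts 1/8 s, in which the tool goes at most 62.5 mm and 10.7 degrees, less where a joint would pass 70% of its speed; a pose out of reach is approached as far as the arm can. A call with a gripper value outside its range is refused whole. The fingers move at their own pace and stop on an object; "grip_force" is the grip in N (left out, the last holds). Time passes only in rows, so rows that do not move let the fingers close. It gives the time, the measured TCP pose, the force and the opening at its end, in the units of the state.
- bot.get_state(): the state, without advancing time (a new reading comes with each control period).
- bot.capture(name): name is "scene" or "top" or "wrist"; returns a dict with "img" (400x640x3 uint8, red, green, blue), "z_map" (400x640 float32, m along the optical axis (not along the pixel's ray), 0 where there is no reading), "fx", "fy", "cx", "cy" (pixels), "rvec" (rotation vector, rad) and "tvec" (3), from world to camera coordinates, as OpenCV has them. Camera axes: x right, y down, z forward; pixel columns grow to the right and rows downward; lengths in m; the calibration is good to about 2 mm. A picture is of the moment at which its call begins.
- bot.finish_job(): hands the job in, once; it reports no verdict.
The state is a dict: "clock": time; "joint_positions": joint angles; "qd": joint speeds; "joint_torque": joint torques, N m; "tcp_pos": TCP position; "tcp_rot": TCP orientation; "contact_force": force on the tool from outside, world axes, zero at the start; "ft_torque": the same for the moment, N m; "gripper_width": opening from 0.0 (shut) to 1.0 (fully open).
Only numpy, scipy, OpenCV 4.12 (cv2) and the standard library are available. Lean on these libraries where they do the work, as an engineer would, in place of code of your own. Each camera call takes 0.05 s, during which the arm holds its last target.

### The job

Shut the flattening press on the artist's desk and lock it: swing the beam in by its upright handle until its end plate lies between the two ears of the yoke, and fit the locking pin from the wooden tool block down through the upper ear, the beam's eye and the lower ear, fully home with its collar on the ear. The rubber buffer holds the beam short of line and nobody can see by how much, so stand the pin in the upper ear on the beam and ease the beam in by its handle until the pin drops, then press it home; go by feel and force neither pin nor beam. Leave the other things on the desk as they stand.

Things in the scene. Friction and masses are not known exactly. Their poses are not given: they have to be found in the camera images.
- press: The press: grey cast base plate 260 x 400 x 20 mm (x, y, z), fixed. Origin: centre of its underside, on the desk; z up. Beam hinge: vertical axis at x = 0, y = +150 mm. Yoke: two level ears at y = -150 mm, open towards -x, web behind at +x. Under the beam's screw hangs a pressing plate. The beam opens towards -x and shuts towards +x.
- bore (a point): Centre of the upper ear's hole at its top face, 116 mm above the desk; axes as the press. Ears: plates 44 mm wide (y), reaching 22 mm in front (-x) of the hole and 36 mm behind to the web; upper ear from 100 to 116 mm, lower ear from 60 to 76 mm above the desk. Both holes are vertical, 15.2 mm across, in line.
- plunger (a point): Spring plunger: a steel ball standing 2 mm into the lower ear's hole from its -y side, 68 mm above the desk, unseen. A pin that has dropped through the beam's eye mostly stops on it, its collar still some mm above the upper ear; a downward push of 5 to 20 N takes the pin past it and home. The ball then holds it by friction.
- swing (a joint): Swing of the beam's hinge, rad, read at the hinge collar. 0: beam touching the rubber buffer beside the yoke; positive: open (clockwise from above). The hinge is stiff (1 to 2 N at the handle) and stays where left. Pushed on, the beam squeezes the buffer (swing still reads 0), about 0.8 N per mm at the handle; let go, it springs back. Over 18 mm there is ramming it.
- handle (a point): Middle of the beam's handle, 140 mm above the desk: upright round black grip 20 mm across, from 106 to 168 mm above the desk, 35 mm in front (-x) of the beam's middle line, 220 mm from the hinge along it. x across the beam (to +x of the press when shut), y to the hinge. Beam: 28 mm wide, top at 102 mm. Its screw, crossbar 70 mm along the beam, top at 154 mm, is 100 mm nearer the hinge.
- beam_end (a point): Beam's middle line 300 mm from the hinge, 98 mm above the desk, axes as handle. Here a steel end plate (52 mm wide, 44 mm long, 78 to 98 mm above the desk) carries the eye, a hole 15.2 mm across. It is bolted on through slots: the eye lies up to 6 mm to either side (x) of this point. With the beam on the buffer the point is 12 mm short (-x) of the ears' holes, the eye hidden.
- knob (a point): Centre of the round black knob (28 mm across, 28 mm tall) on the locking pin, 78 mm above the pin's foot and 18 mm above the collar's underside; z points up the pin. The pin starts upright in a hole of the tool block, its foot 10 mm above the desk, the knob spanning 74 to 102 mm; lift it 55 mm to clear the block. Pin: 92 mm long in all, 0.1 to 0.22 kg.
- seat (a point): Centre of the underside of the pin's collar (26 mm across, 4 mm thick), 60 mm above its foot; z up the pin. Below it a plain steel pin 14 mm across, its foot tapered to 12.6 mm over the last 3 mm. Home: this point is on bore. Standing on the beam in the upper ear: about 42 mm above bore.
- block_top (a point): Centre of the top face of the wooden tool block, 60 mm above the desk; block 190 x 56 x 60 mm (x, y, z), fixed. Three upright holes, 18 mm across and 50 mm deep, on its x axis at x = -60, 0 and +60 mm hold the pin, the marker and the burnisher, in any order.
- marker: Felt marker, 17 mm across and 105 mm long, standing in the tool block; origin at its foot. To be left alone.
- burnisher: Thin steel burnisher, 13 mm across and 108 mm long, standing in the tool block; origin at its foot. To be left alone.
- jar: Empty glass jar, 76 mm across and 104 mm tall; origin at its underside. To be left alone.
- ink: Small closed ink jar of brown glass with a black lid, 48 mm across and 75 mm tall; origin at its underside. To be left alone.
- palette: White round palette, 150 mm across and 13 mm high; origin at its underside. To be left alone.
Not all that is in view belongs to the job. What is shaped like the part that bears knob but pink or purple is not meant.

How it is judged (in metres and radians):
On the way, in this order (a step that is already met when the one before it is completed fails the run):
1. the beam is swung in on its buffer, its end between the ears, with the pin not yet fitted (value of joint swing below 0.02 rad and distance between seat and bore above 0.07 m), for 0.2 s.
2. the pin stands upright in the upper ear's hole, its foot on the beam or below (horizontal distance between seat and bore below 0.008 m and z of seat in the frame of bore below 0.048 m and angle between seat's own z axis and vertical below 0.15 rad and value of joint swing below 0.02 rad), for 0.2 s.
3. the pin has dropped through the beam's eye and holds the beam in line (value of joint swing below 0.02 rad and z of seat in the frame of bore below 0.03 m and horizontal distance between seat and bore below 0.005 m), for 0.2 s.
At the end, for the whole second after the job is handed in: The pin is home through upper ear, eye and lower ear: collar within 3 mm of the upper ear's top and within 3 mm of the hole's centre, pin upright within 0.08 rad, the beam shut in the yoke (swing under 0.02 rad), all at rest and let go (horizontal distance between seat and bore below 0.003 m and z of seat in the frame of bore below 0.003 m and angle between seat's own z axis and vertical below 0.08 rad and value of joint swing below 0.02 rad and linear speed of pin below 0.01 m/s); the robot touches nothing.
It fails at once if the pin is forced on the beam: over 30 N between the pin and the beam with its end plate (contact force between pin and beam above 30 N).
It fails at once if the pin is forced in the press: all its contacts with ears, plunger and beam together over 60 N (contact force between pin and press above 60 N).
It fails at once if the beam is rammed in, its handle over 18 mm past touching the buffer (x of handle in the frame of bore above -0.0258 m).
It fails at once if a bystander is moved by over 20 mm or tipped (distance of any of marker, burnisher, jar, ink, palette from where it was at the start of the episode above 0.02 m or angle between any of marker, burnisher, jar, ink, palette's own z axis and vertical above 0.35 rad).
It also fails if it takes over 72 s, if anything falls off the work surface, if the arm or the gripper's body presses on something with over 40 N, if the wrist force passes 120 N, or if a joint passes its speed limit or range.

## Working session

There is one attempt and no reset: what is moved stays moved. The work goes in short steps, Python scripts to look and compute and a tool call to move; the robot and the scene stay as the last step left them, time stands still between calls to the robot, and variables do not carry over. Pictures are saved under pics/ and viewed, and the job is handed in when it is done.

Besides the shell and the picture viewer there is one more tool, called by a JSON object that holds its "api" and its "payload", one argument or row to a line. arm_command: Moves the arm, as the interface text tells. Its arguments: {"type":"object","properties":{"rows":{"type":"array"},"grip_force":{"type":"number"}},"required":["rows"]}

```bash
mkdir -p pics; ls
python3 - <<'E'
from cell import bot
import cv2,numpy as np
s=bot.get_state()
for k in s: print(k,np.round(s[k],3).tolist())
for n in ("scene","top","wrist"):
    c=bot.capture(n); cv2.imwrite(f"pics/{n}0.png",c["img"][:,:,::-1]); np.savez(f"{n}0.npz",**c)
    print(n,c["fx"],c["cx"],c["cy"],c["rvec"],c["tvec"])
E
```

```text
pics
clock 0.0
joint_positions [52.592, 9.112, 91.571, 0.001, 79.422, -12.039]
qd [-0.074, 0.021, 0.009, 0.072, -0.075, 0.036]
joint_torque [-0.0, -38.557, -32.211, 0.07, 0.038, -0.0]
tcp_pos [0.246, 0.519, 0.222]
tcp_rot [[-0.904, 0.428, -0.001], [0.428, 0.904, -0.001], [0.0, -0.002, -1.0]]
contact_force [-0.386, 0.397, -0.668]
ft_torque [-0.05, 0.014, -0.034]
gripper_width 1.003
scene 386.22113869514345 313.05977840905007 199.97978376442225 [ 2.11431041  0.93446375 -0.4663813 ] [-0.35482378 -0.16117939  1.50223942]
top 502.6595725561429 315.5417750158751 191.58328197696505 [ 2.16171403 -2.13647576  0.1401196 ] [0.0058264  0.53973131 1.43859008]
wrist 314.6923972087278 325.04679685029635 198.29209113805376 [-2.45117641 -1.54914081 -0.21253118] [-0.57388586 -0.03017494  0.39250081]
```

View pics/scene0.png

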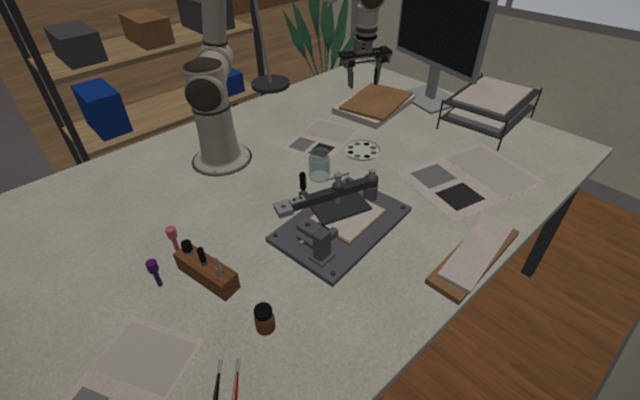

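View pics/top0.png

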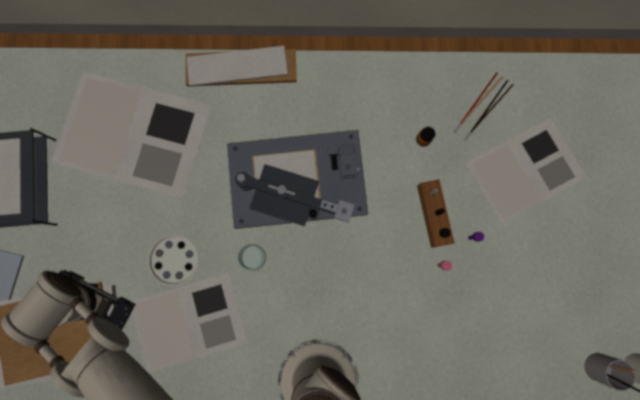

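View pics/wrist0.png

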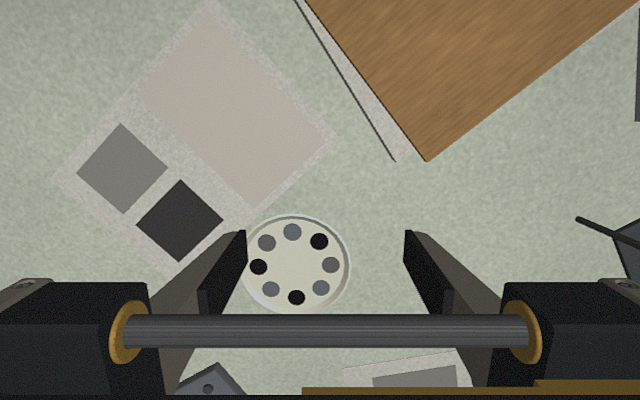

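```bash
cat > h.py <<'E'
import cv2,numpy as np
from cell import bot
def load(n): 
    d=np.load(n+".npz"); return {k:d[k] for k in d}
def plane(c,u,v,z):
    R,_=cv2.Rodrigues(np.array(c["rvec"],float)); t=np.array(c["tvec"]).ravel()
    d=R.T@np.array([(u-c["cx"])/c["fx"],(v-c["cy"])/c["fy"],1.]); o=-R.T@t
    return o+d*(z-o[2])/d[2]
def proj(c,p):
    R,_=cv2.Rodrigues(np.array(c["rvec"],float)); q=R@np.array(p,float)+np.array(c["tvec"]).ravel()
    return np.array([c["fx"]*q[0]/q[2]+c["cx"],c["fy"]*q[1]/q[2]+c["cy"]])
def cloud(c):
    R,_=cv2.Rodrigues(np.array(c["rvec"],float)); z=c["z_map"]
    v,u=np.mgrid[:z.shape[0],:z.shape[1]]
    P=np.stack([(u-c["cx"])/c["fx"]*z,(v-c["cy"])/c["fy"]*z,z],-1)-np.array(c["tvec"]).ravel()
    P=P@R; P[z<=0]=np.nan; return P
def crop(c,u0,v0,u1,v1,s,name):
    cv2.imwrite(f"pics/{name}.png",cv2.resize(np.ascontiguousarray(c["img"][v0:v1,u0:u1,::-1]),None,fx=s,fy=s,interpolation=cv2.INTER_CUBIC))
E
python3 - <<'E'
from h import *
c=load("top0"); crop(c,215,115,475,285,3,"topcrop")
P=cloud(c)
for u,v in [(445,232),(440,211),(434,190),(427,135),(252,257),(241,178),(347,155),(313,212),(345,209),(281,189)]:
    print(u,v,np.round(P[v,u],3))
s=load("scene0"); crop(s,135,210,285,340,5,"scenecrop"); crop(s,255,140,425,285,4,"scenepress")
E
```

```text
445 232 [ 0.422 -0.349  0.1  ]
440 211 [ 0.479 -0.333  0.112]
434 190 [ 0.539 -0.32   0.101]
427 135 [ 0.705 -0.31   0.07 ]
252 257 [0.347 0.198 0.003]
241 178 [0.561 0.217 0.137]
347 155 [ 0.633 -0.075  0.118]
313 212 [0.467 0.018 0.167]
345 209 [ 0.485 -0.072  0.079]
281 189 [0.53  0.105 0.151]
```

View pics/topcrop.png

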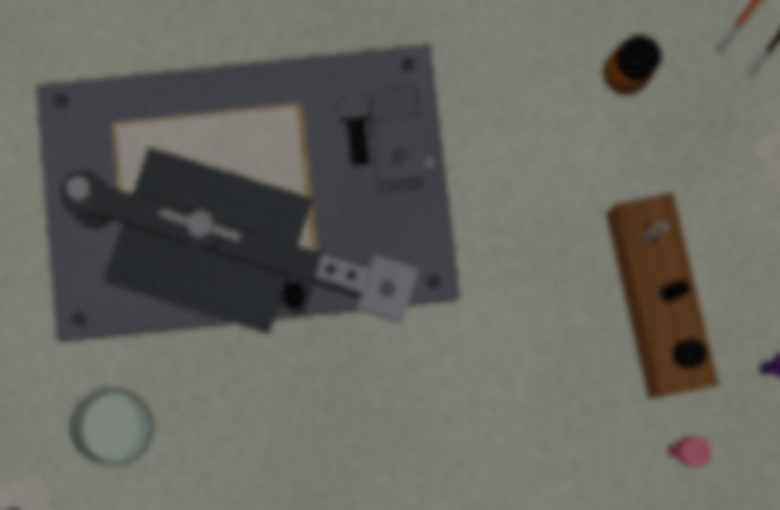

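View pics/scenecrop.png

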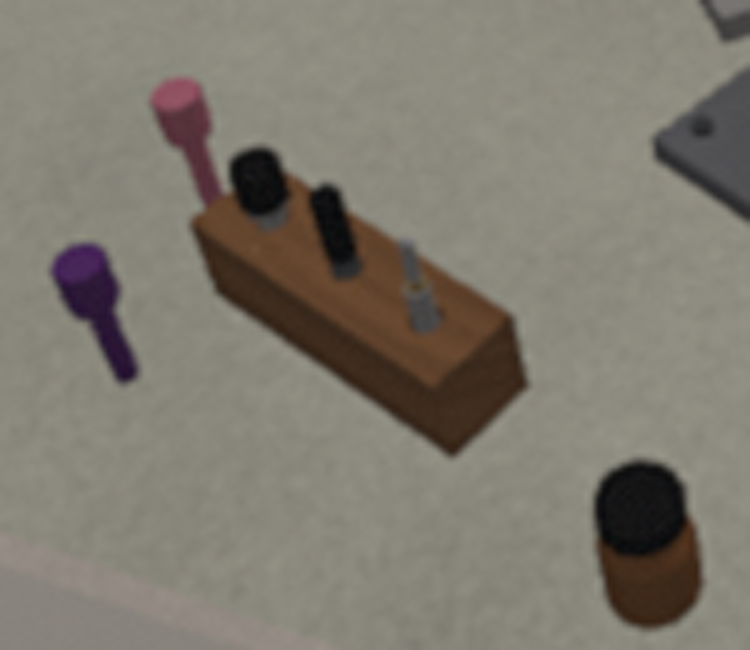

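View pics/scenepress.png

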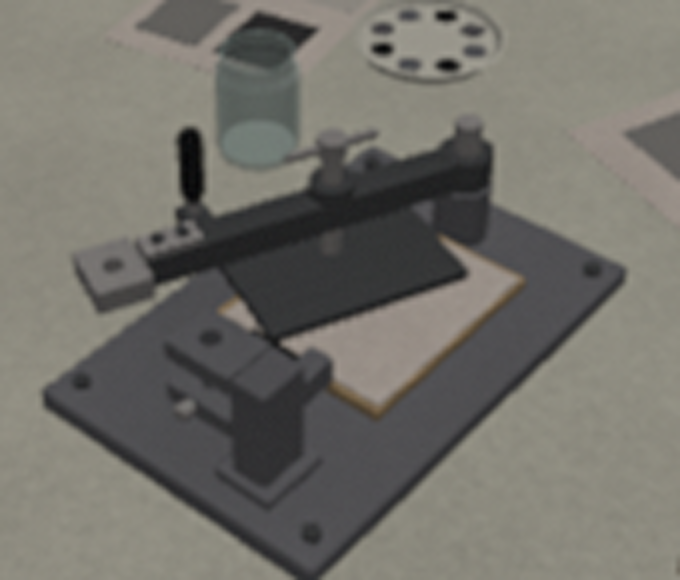

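Run:
```python
from h import *
c=load("top0")
q=[(38,86),(430,45),(458,297),(58,340)]
W=np.array([plane(c,215+u/3-.33,115+v/3-.33,.02)[:2] for u,v in q]); print(W.round(4))
# model: image-left=+y, up=+x: corners (x,y)
M=np.array([(.13,.2),(.13,-.2),(-.13,-.2),(-.13,.2)])
cen=W.mean(0); A=(W-cen).T@M; U,S,V=np.linalg.svd(A); R=U@V
print("cen",cen,"yaw",np.degrees(np.arctan2(R[1,0],R[0,0])),np.abs((M@R.T+cen)-W).max())
w=lambda x,y:(cen+R@[x,y])
print("hinge",w(0,.15),"bore",w(0,-.15))
def pp(n,u,v,z): print(n,plane(c,u,v,z).round(4))
f=lambda u,v:(215+u/3-.33,115+v/3-.33)
pp("bore img",*f(400,156),.116); pp("eye",*f(387,288),.098); pp("handle top",*f(294,296),.168); pp("hinge",*f(77,188),.137)
g=c["img"].astype(int); P=cloud(c)
m=(g.max(2)<40)
for n,(u0,v0,u1,v1),z in [("knob",(436,222,456,242),.102),("marker",(432,204,448,218),.115),("lid",(415,122,440,143),.075),("handle",(306,204,320,220),.168)]:
    k=m[v0:v1,u0:u1]; vv,uu=np.nonzero(k); print(n,len(uu),uu.min()+u0,uu.max()+u0,vv.min()+v0,vv.max()+v0); pp(n,uu.mean()+u0,vv.mean()+v0,z)
```

```text
[[ 0.6854  0.2794]
 [ 0.7319 -0.1136]
 [ 0.4779 -0.1413]
 [ 0.431   0.2507]]
cen [0.58153886 0.06883506] yaw 6.648602423704934 0.003606699700295646
hinge [0.56417189 0.21782629] bore [ 0.59890582 -0.08015618]
bore img [ 0.6001 -0.0781  0.116 ]
eye [ 0.4783 -0.0675  0.098 ]
handle top [0.4634 0.0183 0.168 ]
hinge [0.5631 0.2185 0.137 ]
knob 72 440 449 229 236
knob [ 0.4205 -0.3464  0.102 ]
marker 39 435 443 209 214
marker [ 0.4777 -0.3305  0.115 ]
lid 148 421 434 128 141
lid [ 0.706 -0.31   0.075]
handle 91 306 317 204 218
handle [0.4684 0.0203 0.168 ]
```

```bash
cat >> h.py <<'E'
def campos(c):
    R,_=cv2.Rodrigues(np.array(c["rvec"],float)); return -R.T@np.array(c["tvec"]).ravel(),R
def st(show=True):
    s=bot.get_state(); R=np.array(s["tcp_rot"]); p=np.array(s["tcp_pos"])
    if show: print("t",round(float(s["clock"]),2),"p",p.round(4),"yaw",round(np.degrees(np.arctan2(R[1,1],R[0,1])),2),"tilt",R[:,2].round(4),"F",np.round(s["contact_force"],2),"T",np.round(s["ft_torque"],2),"g",round(float(s["gripper_width"]),3),"j",np.round(s["joint_positions"],1))
    return p,R
def to(target,yaw=None):
    p,R=st(False); y0=np.degrees(np.arctan2(R[1,1],R[0,1]))
    d=np.array(target)-p
    print("tool shift mm (before turn)",(R.T@d*1e3).round(1))
    if yaw is not None:
        a=np.radians(yaw); T=np.array([[-np.sin(a),np.cos(a),0],[np.cos(a),np.sin(a),0],[0,0,-1]])
        print("turn rotvec first",np.degrees(cv2.Rodrigues(R.T@T)[0].ravel()).round(2)," then shift",(T.T@d*1e3).round(1))
E
python3 - <<'E'
from h import *
c=load("wrist0"); o,Rc=campos(c); p,R=st()
print("cam in tool",R.T@(o-p)); print("cam axes in tool\n",(R.T@Rc.T).round(3))
to([.43,-.0,.33],0)
E
```

```text
t 0.15 p [0.2461 0.5192 0.2219] yaw 64.63 tilt [-9.0e-04 -1.1e-03 -1.0e+00] F [0.19 0.43 0.45] T [-0.01 -0.   -0.  ] g 0.999 j [ 52.6   9.1  91.6  -0.   79.4 -12. ]
cam in tool [ 7.72587701e-02 -4.21492581e-06 -1.62816748e-01]
cam axes in tool
 [[-0.001 -0.962 -0.273]
 [ 1.    -0.001 -0.001]
 [ 0.001 -0.273  0.962]]
tool shift mm (before turn) [-388.6 -390.4 -107.7]
turn rotvec first [-8.000e-02  3.000e-02  6.463e+01]  then shift [-519.2  183.9 -108.1]
```

{"api": "arm_command", "payload": {
  "rows": [
    [[0, 0, -10, 0, 0, 9.3, -1], [0, 0, -10, 0, 0, 9.3, -1], [0, 0, -10, 0, 0, 9.3, -1], [0, 0, -10, 0, 0, 9.3, -1], [0, 0, -10, 0, 0, 9.3, -1], [0, 0, -10, 0, 0, 9.3, -1], [0, 0, -10, 0, 0, 8.8, -1], [-45, 12, -1, 0, 0, 0, -1], [-45, 12, -1, 0, 0, 0, -1], [-45, 12, -1, 0, 0, 0, -1], [-45, 12, -1, 0, 0, 0, -1], [-45, 16, -1, 0, 0, 0, -1], [-45, 16, -1, 0, 0, 0, -1], [-45, 16, -1, 0, 0, 0, -1], [-45, 16, -1, 0, 0, 0, -1], [-45, 18, -1, 0, 0, 0, -1], [-45, 18, 0, 0, 0, 0, -1], [-45, 18, 0, 0, 0, 0, -1], [-24, 18, 0, 0, 0, 0, -1], [0, 0, 0, 0, 0, 0, -1]]
  ]
}}

```text
clock: 2.65
tcp_pos: [0.4308, -0.0006, 0.3011]
tcp_rot: [[0.002, 1.0, -0.001], [1.0, -0.002, 0.0], [0.0, -0.001, -1.0]]
contact_force: [-0.5, 0.7, -0.3]
gripper_width: 1.001
```

Run:
```python
from h import *
st()
c=bot.capture("wrist"); np.savez("wrist1.npz",**c); crop(c,0,0,640,400,1.25,"wrist1")
for n,p in [("handle",(.467,.018,.168)),("eye",(.478,-.0675,.098)),("bore",(.599,-.079,.116))]: print(n,proj(c,p))
```

```text
t 2.65 p [ 0.4308 -0.0006  0.3011] yaw -0.14 tilt [-1.3e-03  4.0e-04 -1.0e+00] F [-0.54  0.71 -0.28] T [-0.02 -0.    0.  ] g 1.001 j [-16.2 -15.7 106.4   0.   89.4 -16.1]
handle [363.44142353 172.54015176]
eye [363.73554388 229.26100007]
bore [466.28044775 243.50973454]
```

View pics/wrist1.png

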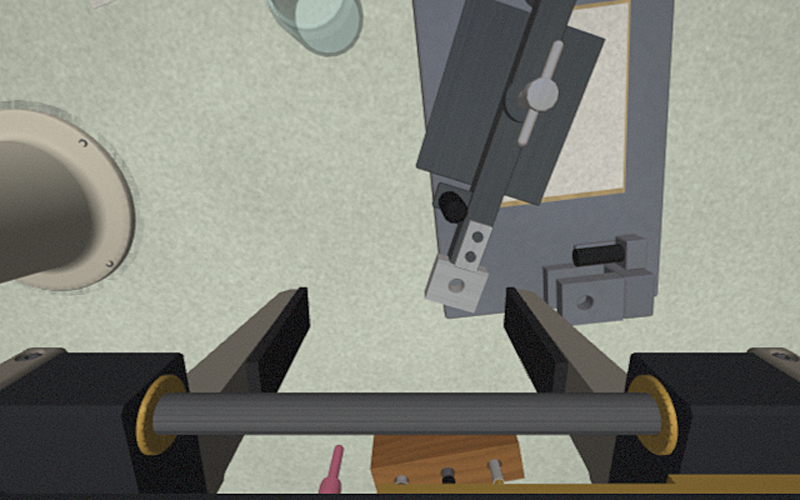

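Run:
```python
from h import *
c=load("wrist1"); crop(c,330,130,530,270,4,"w1c")
```

```text
(no output)
```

View pics/w1c.png

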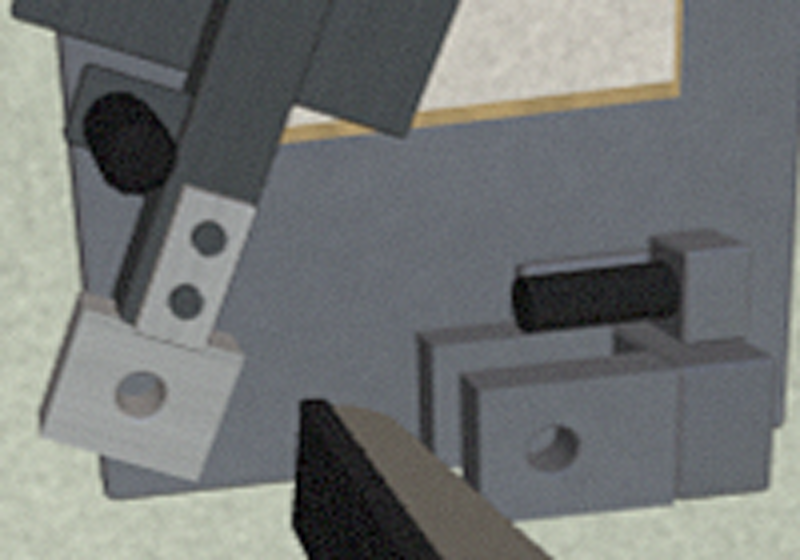

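{"api": "arm_command", "payload": {
  "rows": [
    [[9, 18, 0, 0, 0, 0, -1], [9.5, 18, 0, 0, 0, 0, -1], [0, 0, 30, 0, 0, 7, -0.2], [0, 0, 30, 0, 0, 7, -0.2], [0, 0, 30, 0, 0, 0, -0.2], [0, 0, 30, 0, 0, 0, -0.2], [0, 0, 30, 0, 0, 0, -0.2], [0, 0, 20, 0, 0, 0, -0.2], [0, 0, 0, 0, 0, 0, -0.2]]
  ],
  "grip_force": 8
}}

```text
clock: 3.82
tcp_pos: [0.4647, 0.0206, 0.1302]
tcp_rot: [[0.24, 0.971, -0.004], [0.971, -0.24, 0.001], [0.0, -0.004, -1.0]]
contact_force: [-0.2, 0.8, -0.5]
gripper_width: 0.601
```

Run:
```python
from h import *
st()
c=bot.capture("wrist"); np.savez("wrist2.npz",**c); crop(c,0,0,640,400,1.25,"wrist2")
```

```text
t 3.83 p [0.4647 0.0206 0.1302] yaw -13.88 tilt [-0.0038  0.0011 -1.    ] F [-0.15  0.84 -0.48] T [-0.1   0.03  0.01] g 0.601 j [-12.4  -1.8 113.9   0.   68.2   1.5]
```

View pics/wrist2.png

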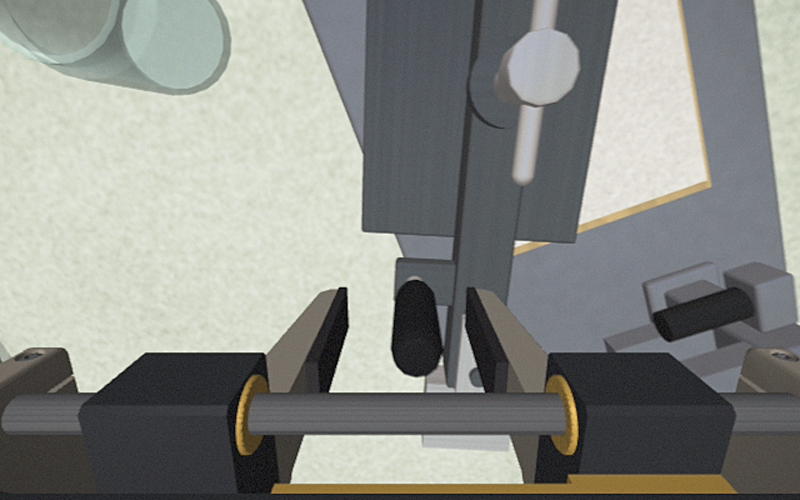

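{"api": "arm_command", "payload": {
  "rows": [
    [[0, 2, 0, 0, 0, 0, 0.3], [0, 1, 0, 0, 0, 0, 1], [0, 0, 0, 0, 0, 0, 1], [0, 0, 0, 0, 0, 0, 1], [0, 0, 0, 0, 0, 0, 1]]
  ]
}}

```text
clock: 4.5
tcp_pos: [0.4695, 0.0183, 0.1318]
tcp_rot: [[0.241, 0.97, -0.0], [0.97, -0.241, -0.0], [-0.0, -0.0, -1.0]]
contact_force: [-1.1, -0.9, 1.7]
gripper_width: 0.218
```

Run:
```python
from h import *
p,R=st()
H=np.array([.5636,.218])   # hinge
d=p[:2]-H; r=np.hypot(*d); print("r",r,"expect",np.hypot(.22,.035))
a0=np.degrees(np.arctan2(d[1],d[0])); yaw=6.65
e=np.array([np.sin(np.radians(yaw)),-np.cos(np.radians(yaw))]); 
# shut handle pos (touch): beam angle: end point 12 short => angle open asin(12/300)
for th in (np.degrees(np.arcsin(.012/.3)),0):
    a=np.radians(yaw-th); dd=np.array([np.sin(a),-np.cos(a)]); n=np.array([-np.cos(a),-np.sin(a)])
    print(th,"handle",H+.22*dd+.035*n)
    hh=.22*dd+.035*n; print("ang",np.degrees(np.arctan2(hh[1],hh[0]))-a0)
```

```text
t 4.5 p [0.4695 0.0183 0.1318] yaw -13.97 tilt [-2.e-04 -2.e-04 -1.e+00] F [-1.11 -0.9   1.73] T [-0.1   0.36  0.04] g 0.218 j [-12.5  -1.4 113.3  -0.   68.1   1.4]
r 0.2207792676125554 expect 0.22276669409945465
2.292442775955887 handle [ 0.54541687 -0.00402336]
ang 20.55162464913832
0 handle [ 0.55431235 -0.004573  ]
ang 22.844067425094195
```

{"api": "arm_command", "payload": {
  "rows": [
    [[-0.75, 4.2, 0, 0, 0, -1.1, 1], [-1.5, 8.4, 0, 0, 0, -2.2, 1], [-1.5, 8.4, 0, 0, 0, -2.2, 1], [-1.5, 8.4, 0, 0, 0, -2.2, 1], [-1.5, 8.4, 0, 0, 0, -2.2, 1], [-1.5, 8.4, 0, 0, 0, -2.2, 1], [-1.5, 8.4, 0, 0, 0, -2.2, 1], [-1.5, 8.4, 0, 0, 0, -2.2, 1], [-0.75, 4.2, 0, 0, 0, -1.1, 1], [0, 0, 0, 0, 0, 0, 1]]
  ]
}}

```text
clock: 5.75
tcp_pos: [0.5352, -0.0014, 0.1318]
tcp_rot: [[-0.063, 0.998, 0.0], [0.998, 0.063, -0.001], [-0.001, 0.0, -1.0]]
contact_force: [-1.4, -5.7, 4.1]
gripper_width: 0.219
```

Run:
```python
from h import *
st()
c=bot.capture("wrist"); np.savez("wrist3.npz",**c); crop(c,0,0,640,400,1.25,"wrist3")
```

```text
t 5.75 p [ 0.5352 -0.0014  0.1318] yaw 3.63 tilt [ 5.0e-04 -1.3e-03 -1.0e+00] F [-1.44 -5.75  4.15] T [-0.94  0.39  0.02] g 0.219 j [-1.310e+01  8.300e+00  1.031e+02 -1.000e-01  6.860e+01 -1.670e+01]
```

View pics/wrist3.png

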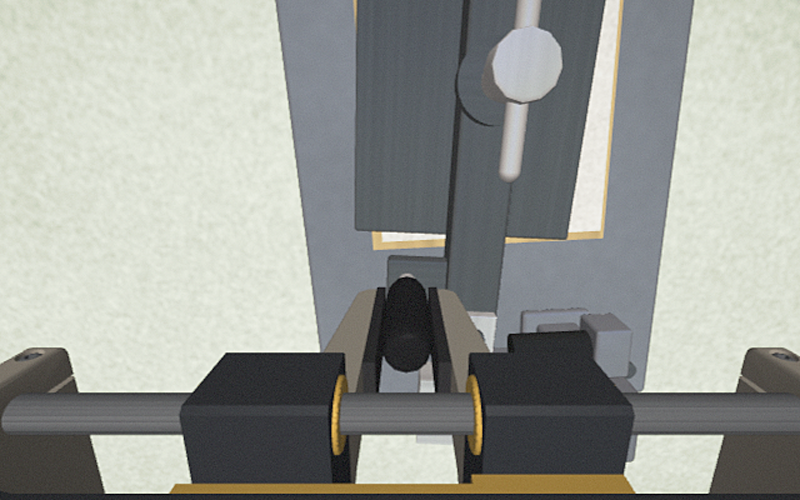

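{"api": "arm_command", "payload": {
  "rows": [
    [[-1, 3, 0, 0, 0, -0.7, 1], [-0.7, 3, 0, 0, 0, -0.7, 1], [-0.3, 1, 0, 0, 0, -0.3, 1], [0, 0, 0, 0, 0, 0, 1]]
  ]
}}

```text
clock: 6.3
tcp_pos: [0.5421, -0.0023, 0.1318]
tcp_rot: [[-0.093, 0.996, 0.0], [0.996, 0.093, -0.0], [-0.0, 0.0, -1.0]]
contact_force: [-2.4, -4.9, 4.0]
gripper_width: 0.215
```

Run:
```python
from h import *
st()
c=bot.capture("top"); np.savez("top3.npz",**c); crop(c,300,130,380,230,6,"top3")
```

```text
t 6.3 p [ 0.5421 -0.0023  0.1318] yaw 5.33 tilt [ 4.e-04 -3.e-04 -1.e+00] F [-2.45 -4.86  4.  ] T [-0.76  0.38  0.06] g 0.215 j [-13.    9.3 102.   -0.   68.7 -18.3]
```

{"api": "arm_command", "payload": {
  "rows": [
    [[-0.2, 1, 0, 0, 0, -0.2, 1], [0, 0, 0, 0, 0, 0, 1]]
  ]
}}

```text
clock: 6.6
tcp_pos: [0.5431, -0.0024, 0.1317]
tcp_rot: [[-0.096, 0.995, 0.0], [0.995, 0.096, -0.0], [-0.0, 0.0, -1.0]]
contact_force: [-1.4, -4.5, 5.8]
gripper_width: 0.219
```

{"api": "arm_command", "payload": {
  "rows": [
    [[-0.2, 1, 0, 0, 0, -0.2, 1], [0, 0, 0, 0, 0, 0, 1]]
  ]
}}

```text
clock: 6.85
tcp_pos: [0.5441, -0.0025, 0.1318]
tcp_rot: [[-0.1, 0.995, 0.0], [0.995, 0.1, -0.0], [-0.0, 0.0, -1.0]]
contact_force: [-2.0, -4.1, 5.8]
gripper_width: 0.214
```

{"api": "arm_command", "payload": {
  "rows": [
    [[-0.2, 1, 0, 0, 0, -0.2, 1], [0, 0, 0, 0, 0, 0, 1]]
  ]
}}

```text
clock: 7.1
tcp_pos: [0.5451, -0.0026, 0.1318]
tcp_rot: [[-0.103, 0.995, 0.0], [0.995, 0.103, -0.0], [-0.0, 0.0, -1.0]]
contact_force: [-1.7, -5.0, 5.7]
gripper_width: 0.217
```

{"api": "arm_command", "payload": {
  "rows": [
    [[-0.2, 1.5, 0, 0, 0, -0.3, 1], [0, 0, 0, 0, 0, 0, 1]]
  ]
}}

```text
clock: 7.35
tcp_pos: [0.5466, -0.0028, 0.1318]
tcp_rot: [[-0.109, 0.994, 0.0], [0.994, 0.109, -0.0], [-0.0, 0.0, -1.0]]
contact_force: [-1.9, -5.3, 5.3]
gripper_width: 0.218
```

{"api": "arm_command", "payload": {
  "rows": [
    [[-0.2, 1.5, 0, 0, 0, -0.3, 1], [0, 0, 0, 0, 0, 0, 1]]
  ]
}}

```text
clock: 7.6
tcp_pos: [0.5481, -0.0029, 0.1318]
tcp_rot: [[-0.114, 0.994, 0.0], [0.994, 0.114, -0.001], [-0.001, 0.0, -1.0]]
contact_force: [-2.0, -5.7, 5.4]
gripper_width: 0.211
```

{"api": "arm_command", "payload": {
  "rows": [
    [[-0.2, 1.5, 0, 0, 0, -0.3, 1], [0, 0, 0, 0, 0, 0, 1]]
  ]
}}

```text
clock: 7.85
tcp_pos: [0.5496, -0.003, 0.1317]
tcp_rot: [[-0.119, 0.993, 0.0], [0.993, 0.119, -0.001], [-0.001, 0.0, -1.0]]
contact_force: [-2.1, -5.5, 4.9]
gripper_width: 0.215
```

Run:
```python
from h import *
st()
c=bot.capture("wrist"); np.savez("wrist4.npz",**c); crop(c,320,200,560,400,3,"wrist4")
c=bot.capture("scene"); np.savez("scene4.npz",**c); crop(c,255,140,425,285,4,"scene4")
```

```text
t 7.85 p [ 0.5496 -0.003   0.1317] yaw 6.83 tilt [ 2.e-04 -7.e-04 -1.e+00] F [-2.1  -5.55  4.9 ] T [-0.93  0.39  0.08] g 0.215 j [-12.9  10.4 100.8  -0.   68.9 -19.7]
```

View pics/scene4.png

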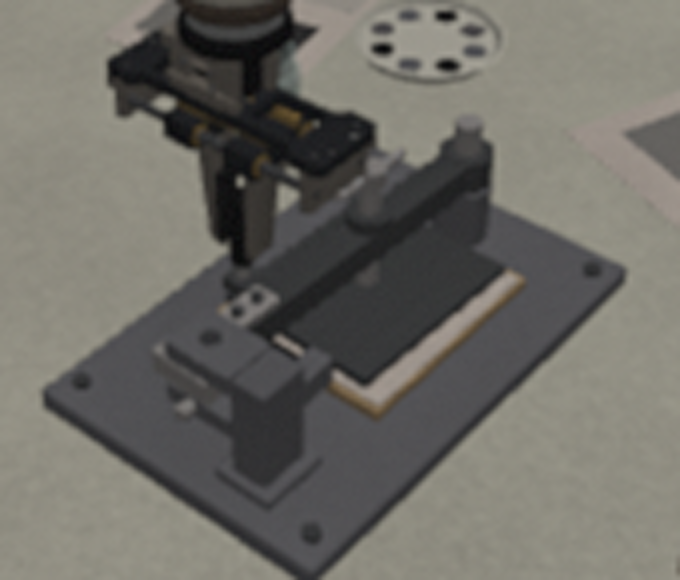

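View pics/wrist4.png

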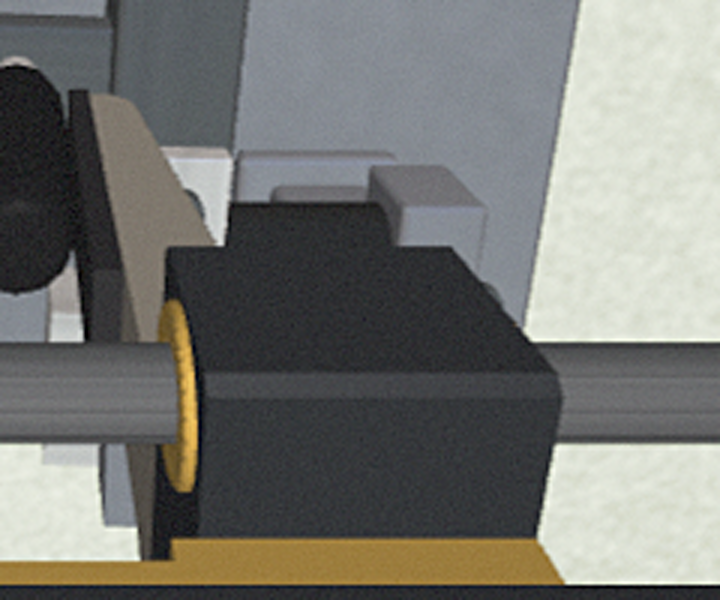

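{"api": "arm_command", "payload": {
  "rows": [
    [[0, 1.5, 0, 0, 0, -0.3, 1], [0, 0, 0, 0, 0, 0, 1]]
  ]
}}

```text
clock: 8.2
tcp_pos: [0.5509, -0.003, 0.1318]
tcp_rot: [[-0.124, 0.992, -0.0], [0.992, 0.124, -0.001], [-0.001, -0.0, -1.0]]
contact_force: [-3.0, -5.8, 6.0]
gripper_width: 0.217
```

{"api": "arm_command", "payload": {
  "rows": [
    [[0, 1.5, 0, 0, 0, -0.3, 1], [0, 0, 0, 0, 0, 0, 1]]
  ]
}}

```text
clock: 8.45
tcp_pos: [0.5522, -0.0031, 0.1317]
tcp_rot: [[-0.129, 0.992, -0.001], [0.992, 0.129, -0.002], [-0.001, -0.001, -1.0]]
contact_force: [-4.1, -7.4, 7.0]
gripper_width: 0.216
```

{"api": "arm_command", "payload": {
  "rows": [
    [[0, 1.5, 0, 0, 0, -0.3, 1], [0, 0, 0, 0, 0, 0, 1]]
  ]
}}

```text
clock: 8.7
tcp_pos: [0.5535, -0.0031, 0.1317]
tcp_rot: [[-0.135, 0.991, -0.002], [0.991, 0.135, -0.002], [-0.002, -0.002, -1.0]]
contact_force: [-4.0, -7.8, 6.8]
gripper_width: 0.214
```

{"api": "arm_command", "payload": {
  "rows": [
    [[0, 0, 0, 0, 0, 0, 0.3], [0, 0, 0, 0, 0, 0, -0.2], [0, 0, 0, 0, 0, 0, -0.2], [0, 0, -30, 0, 0, 0, -0.2], [0, 0, -40, 0, 0, 0, -0.2], [0, 0, -40, 0, 0, 0, -0.2], [0, 0, -40, 0, 0, 0, -0.2], [0, 0, -30, 0, 0, 0, -0.2], [0, 0, 0, 0, 0, 0, -0.2]]
  ]
}}

```text
clock: 9.82
tcp_pos: [0.5554, -0.002, 0.3142]
tcp_rot: [[-0.135, 0.991, 0.006], [0.991, 0.135, -0.001], [-0.001, 0.005, -1.0]]
contact_force: [-0.4, 0.3, -0.4]
gripper_width: 0.601
```

Run:
```python
from h import *
st()
c=bot.capture("wrist"); np.savez("wrist5.npz",**c); crop(c,0,0,640,400,1.25,"wrist5")
```

```text
t 9.82 p [ 0.5554 -0.002   0.3142] yaw 7.75 tilt [ 5.5e-03 -7.0e-04 -1.0e+00] F [-0.4   0.27 -0.36] T [-0.07  0.02 -0.03] g 0.601 j [-12.7   3.3  87.5   0.   88.9 -20.4]
```

View pics/wrist5.png

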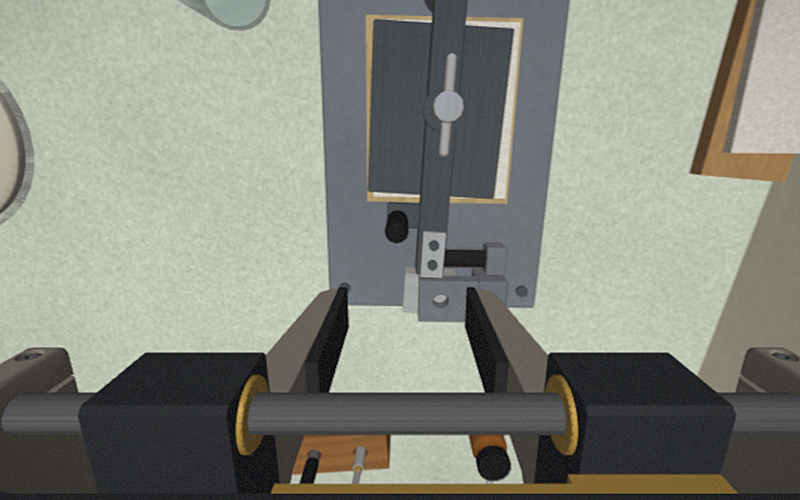

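Run:
```python
from h import *
c=load("wrist5"); crop(c,310,170,430,270,6,"w5c")
```

```text
(no output)
```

View pics/w5c.png

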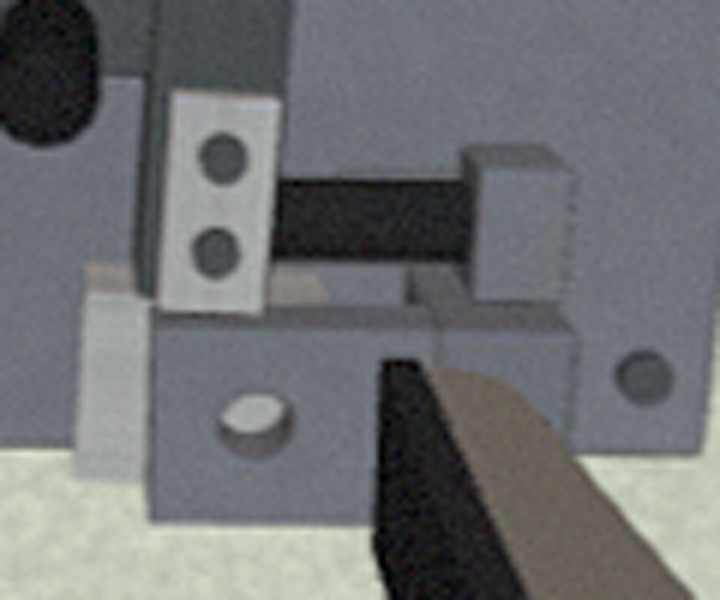

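Run:
```python
from h import *
c=load("wrist5"); print("bore w5",plane(c,352.4,240.6,.116))
c1=load("wrist1"); print("bore w1",plane(c1,467.6,241.2,.116)); 
t=load("top0"); 
# yoke ear edge dir for yaw in w5: front edge top-left (155,325),(150,520)
a=plane(c,310+155/6,170+325/6,.116);b=plane(c,310+150/6,170+520/6,.116); print(a,b,np.degrees(np.arctan2((a-b)[1],(a-b)[0]))-90,np.linalg.norm(a-b))
# block axis
k=plane(t,445,232.5,.102); P=cloud(t); print(k)
# knob in first wrist? bottom hidden
g=t["img"].astype(int)
m=((g[:,:,0]>g[:,:,2]+25)&(g[:,:,0]>60)).astype(np.uint8); m[:175]=0;m[250:]=0;m[:,:415]=0;m[:,460:]=0
r=cv2.minAreaRect(np.argwhere(m)[:,::-1].astype(np.float32)); print(r); bp=np.array([plane(t,*q,.06)[:2] for q in cv2.boxPoints(r)]); print(bp.round(3))
to([.4205,-.347,.22],-77)
```

```text
bore w5 [ 0.60038678 -0.07692803  0.116     ]
bore w1 [ 0.60021955 -0.07601266  0.116     ]
[ 0.57688971 -0.05814189  0.116     ] [ 0.58209112 -0.10144477  0.116     ] 6.84937744813233 0.04361415080202028
[ 0.42047826 -0.34811716  0.102     ]
((435.21966552734375, 213.18359375), (66.306884765625, 23.362010955810547), 76.75948333740234)
[[ 0.563 -0.279]
 [ 0.58  -0.345]
 [ 0.394 -0.384]
 [ 0.378 -0.319]]
tool shift mm (before turn) [-324.  -179.3   91.6]
turn rotvec first [ 8.000e-02 -6.000e-02  8.475e+01]  then shift [-208.1  306.2   91.8]
```

{"api": "arm_command", "payload": {
  "rows": [
    [[0, 0, 0, 0, 0, 10.6, -0.2], [0, 0, 0, 0, 0, 10.6, -0.2], [0, 0, 0, 0, 0, 10.6, -0.2], [0, 0, 0, 0, 0, 10.6, -0.2], [0, 0, 0, 0, 0, 10.6, -0.2], [0, 0, 0, 0, 0, 10.6, -0.2], [0, 0, 0, 0, 0, 10.6, -0.2], [0, 0, 0, 0, 0, 10.5, -0.2], [-22, 32, 0, 0, 0, 0, -0.2], [-22, 32, 0, 0, 0, 0, -0.2], [-22, 32, 10, 0, 0, 0, -0.2], [-22, 32, 12, 0, 0, 0, -0.2], [-22, 32, 12, 0, 0, 0, -0.2], [-22, 32, 12, 0, 0, 0, -0.2], [-22, 32, 12, 0, 0, 0, -0.2], [-22, 32, 12, 0, 0, 0, -0.2], [-20, 32, 12, 0, 0, 0, -0.2], [-12, 18, 10, 0, 0, 0, -0.2], [0, 0, 0, 0, 0, 0, -0.2]]
  ]
}}

```text
clock: 12.25
tcp_pos: [0.4193, -0.3466, 0.2174]
tcp_rot: [[0.975, 0.224, -0.002], [0.224, -0.975, 0.004], [-0.001, -0.004, -1.0]]
contact_force: [-0.0, 0.8, 0.4]
gripper_width: 0.599
```

Run:
```python
from h import *
st()
c=bot.capture("wrist"); np.savez("wrist6.npz",**c); crop(c,0,0,640,400,1.25,"wrist6")
print(proj(c,[.4205,-.347,.102])*1.25)
```

```text
t 12.25 p [ 0.4193 -0.3466  0.2174] yaw -77.07 tilt [-0.0022  0.0035 -1.    ] F [-0.03  0.77  0.45] T [-0.01  0.21 -0.03] g 0.599 j [-52.3   4.9  96.7   0.   78.7  24.7]
[408.03436568 243.26661853]
```

View pics/wrist6.png

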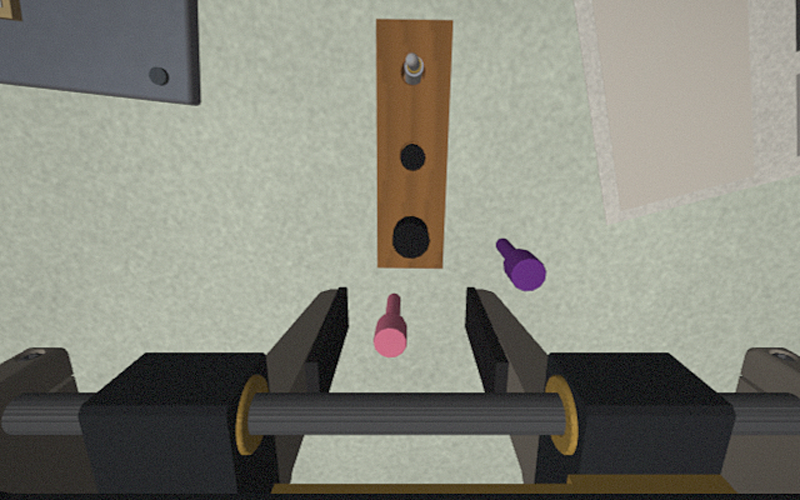

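Candidates (wrist view): black knob of the pin at (411,237), marker cap (412,157), burnisher (412,70), pink pin (391,335), purple pin (525,270); ink lid is elsewhere (top view 427,135). I choose the 28 mm black knob at (411,237).

Run:
```python
from h import *
c=load("wrist6"); g=c["img"].astype(int); crop(c,285,100,365,220,5,"w6c")
m=(g.max(2)<45).astype(np.uint8); m[:170]=0; m[212:]=0; m[:,:305]=0; m[:,352:]=0
n,l,s,ce=cv2.connectedComponentsWithStats(m); print(s,ce)
i=1+np.argmax(s[1:,4]); vv,uu=np.nonzero(l==i)
# top face circle: outline ; project knob rim to compare
k=plane(c,*ce[i],.095); print("knob est via mid",k, "rim",s[i])
def rim(x,y,z,r=.014):
    q=np.array([proj(c,(x+r*np.cos(a),y+r*np.sin(a),z)) for a in np.linspace(0,6.28,40)]); return q
for z in (.102,.074): q=rim(k[0],k[1],z); print(z,q.min(0),q.max(0))
to([k[0],k[1],.079],-77)
```

```text
[[     0      0    640    400 255247]
 [   315    173     29     33    753]] [[319.47400753 199.53004345]
 [328.31075697 189.31606906]]
knob est via mid [ 0.42403359 -0.34799795  0.095     ] rim [315 173  29  33 753]
0.102 [313.03677262 176.21442385] [343.67585036 205.84338615]
0.074 [314.17196621 170.32829214] [342.18634117 197.59335722]
tool shift mm (before turn) [  3.5   3.  139.4]
turn rotvec first [-0.15  0.03 -0.  ]  then shift [  3.4   2.7 139.4]
```

View pics/w6c.png

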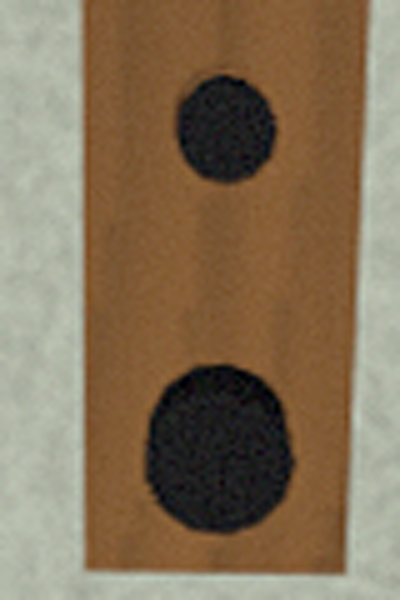

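{"api": "arm_command", "payload": {
  "rows": [
    [[2, 2, 25, 0, 0, 0, -0.2], [1.5, 0.8, 30, 0, 0, 0, -0.2], [0, 0, 30, 0, 0, 0, -0.2], [0, 0, 25, 0, 0, 0, -0.2], [0, 0, 20, 0, 0, 0, -0.2], [0, 0, 9, 0, 0, 0, -0.2], [0, 0, 0, 0, 0, 0, -0.2]]
  ]
}}

```text
clock: 13.18
tcp_pos: [0.4248, -0.3482, 0.0806]
tcp_rot: [[0.974, 0.226, -0.0], [0.226, -0.974, 0.0], [-0.0, -0.0, -1.0]]
contact_force: [-0.0, 0.1, -0.3]
gripper_width: 0.603
```

Run:
```python
from h import *
st()
c=bot.capture("wrist"); np.savez("wrist7.npz",**c); crop(c,160,100,480,400,2.0,"wrist7")
```

```text
t 13.18 p [ 0.4248 -0.3482  0.0806] yaw -76.91 tilt [-1.e-04  5.e-04 -1.e+00] F [-0.02  0.07 -0.31] T [-0.06  0.1   0.01] g 0.603 j [-52.   14.2 102.7   0.   63.2  24.9]
```

View pics/wrist7.png

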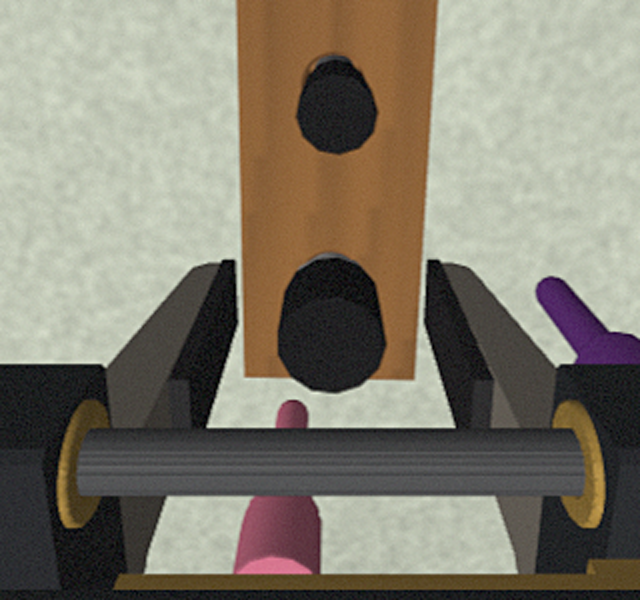

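{"api": "arm_command", "payload": {
  "rows": [
    [[0, 0, 0, 0, 0, 0, 0.2], [0, 0, 0, 0, 0, 0, 1], [0, 0, 0, 0, 0, 0, 1], [0, 0, 0, 0, 0, 0, 1], [0, 0, -4, 0, 0, 0, 1], [0, 0, -12, 0, 0, 0, 1], [0, 0, -25, 0, 0, 0, 1], [0, 0, -30, 0, 0, 0, 1], [0, 0, -30, 0, 0, 0, 1], [0, 0, -30, 0, 0, 0, 1], [0, 0, -25, 0, 0, 0, 1], [0, 0, 0, 0, 0, 0, 1]]
  ],
  "grip_force": 25
}}

```text
clock: 14.72
tcp_pos: [0.4253, -0.3501, 0.2394]
tcp_rot: [[0.974, 0.226, 0.003], [0.226, -0.974, -0.004], [0.002, 0.005, -1.0]]
contact_force: [-0.4, -0.1, -1.7]
gripper_width: 0.301
```

Run:
```python
from h import *
st()
c=bot.capture("wrist"); np.savez("wrist8.npz",**c); crop(c,160,100,480,400,2.0,"wrist8")
to([.6003,-.0765,.26])
```

```text
t 14.72 p [ 0.4253 -0.3501  0.2394] yaw -76.97 tilt [ 0.0033 -0.0043 -1.    ] F [-0.37 -0.1  -1.69] T [-0.03  0.09  0.07] g 0.301 j [-52.    4.6  94.5  -0.   80.6  24.9]
tool shift mm (before turn) [ 232.7 -226.1  -22.8]
```

View pics/wrist8.png

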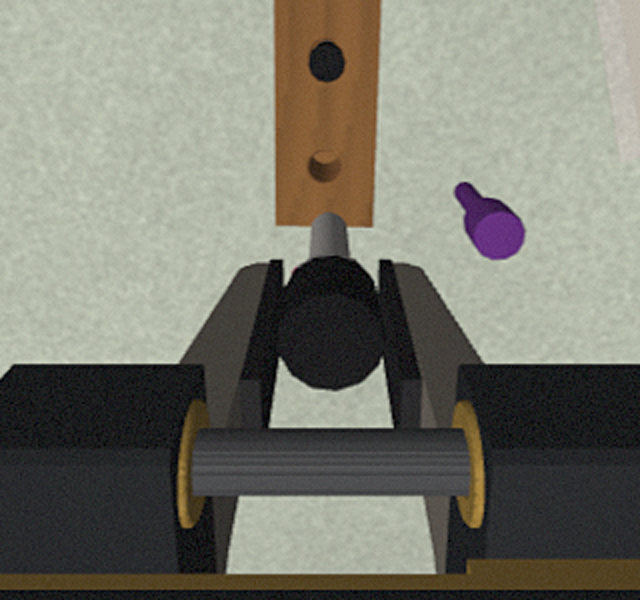

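{"api": "arm_command", "payload": {
  "rows": [
    [[0, 0, -12, 0, 0, 0, 1], [12, -12, -10, 0, 0, 0, 1], [25, -24, 0, 0, 0, 0, 1], [28, -27, 0, 0, 0, 0, 1], [28, -27, 0, 0, 0, 0, 1], [28, -27, 0, 0, 0, 0, 1], [28, -27, 0, 0, 0, 0, 1], [28, -27, 0, 0, 0, 0, 1], [25, -25, 0, 0, 0, 0, 1], [20, -20, 0, 0, 0, 0, 1], [11, -10, 15, 0, 0, 0, 1], [0, 0, 20, 0, 0, 0, 1], [0, 0, 10, 0, 0, 0, 1], [0, 0, 0, 0, 0, 0, 1]]
  ]
}}

```text
clock: 16.52
tcp_pos: [0.5991, -0.0769, 0.2118]
tcp_rot: [[0.975, 0.224, -0.003], [0.224, -0.975, 0.001], [-0.003, -0.002, -1.0]]
contact_force: [0.6, 0.7, -1.4]
gripper_width: 0.295
```

Run:
```python
from h import *
st()
c=bot.capture("wrist"); np.savez("wrist9.npz",**c); crop(c,225,120,425,270,4,"wrist9")
print(proj(c,[.6003,-.0765,.116])); to([.6003,-.0765,.20],-77)
```

```text
t 16.52 p [ 0.5991 -0.0769  0.2118] yaw -77.04 tilt [-3.2e-03  8.0e-04 -1.0e+00] F [ 0.62  0.66 -1.39] T [-0.06  0.16 -0.02] g 0.295 j [-18.8  13.9  87.1  -0.   79.1  58.3]
[325.35555104 200.3155658 ]
tool shift mm (before turn) [ 0.6 -0.4 13. ]
turn rotvec first [-0.03  0.06 -0.04]  then shift [ 0.6 -0.4 13. ]
```

View pics/wrist9.png

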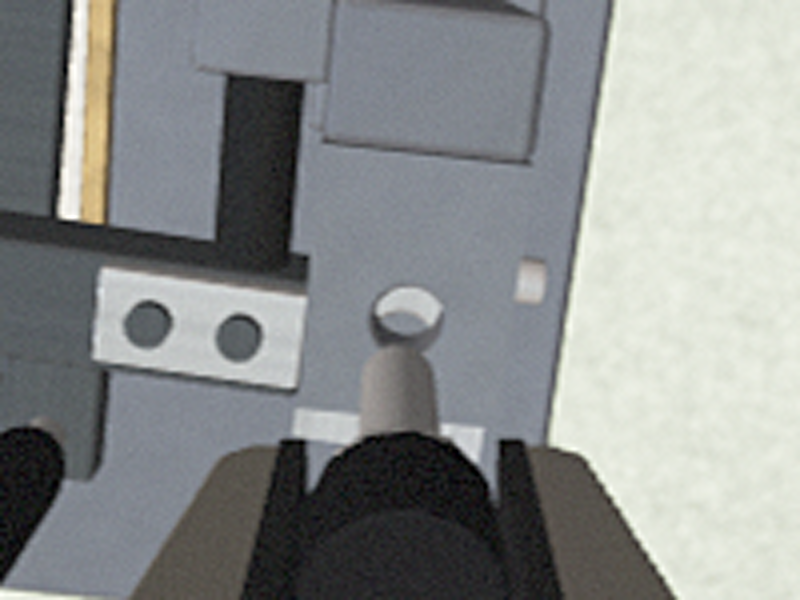

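Run:
```python
from h import *
c=load("wrist9"); crop(c,300,180,350,230,14,"w9z")
```

```text
(no output)
```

View pics/w9z.png

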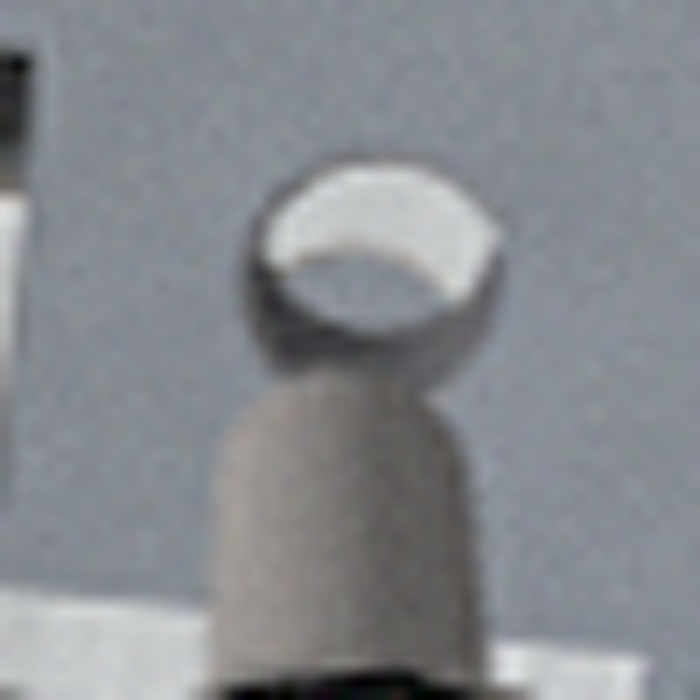

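Run:
```python
from h import *
c=load("wrist9"); p,R=st(False)
Hh=plane(c,326.5,199.3,.116); print("hole",Hh)
for zf in (.139,.141,.143):
    e=plane(c,324.0,206.0,zf)-.0063*R[:,0]; print(zf,"foot",e,"err tool mm",(R.T@(Hh-e)*1e3).round(2))
```

```text
hole [ 0.60140176 -0.07725198  0.116     ]
0.139 foot [ 0.59600001 -0.07641236  0.13900659] err tool mm [ 5.1   2.04 23.  ]
0.141 foot [ 0.59661502 -0.0762817   0.14100659] err tool mm [ 4.47  2.03 25.  ]
0.143 foot [ 0.59723003 -0.07615104  0.14300659] err tool mm [ 3.85  2.02 27.  ]
```

{"api": "arm_command", "payload": {
  "rows": [
    [[2, 1, 5, 0, 0, 0, 1], [2, 1, 8, 0, 0, 0, 1], [0, 0, 0, 0, 0, 0, 1], [0, 0, 0, 0, 0, 0, 1]]
  ]
}}

```text
clock: 17.08
tcp_pos: [0.6048, -0.0773, 0.2006]
tcp_rot: [[0.974, 0.226, 0.0], [0.226, -0.974, 0.0], [0.0, -0.0, -1.0]]
contact_force: [-0.5, 0.3, -2.3]
gripper_width: 0.297
```

Run:
```python
from h import *
st()
c=bot.capture("wrist"); np.savez("wrist10.npz",**c); crop(c,300,180,350,230,14,"w10z")
```

```text
t 17.07 p [ 0.6048 -0.0773  0.2006] yaw -76.97 tilt [ 0.  0. -1.] F [-0.53  0.31 -2.28] T [ 0.03  0.11 -0.03] g 0.297 j [-18.6  15.1  87.    0.   77.9  58.3]
```

View pics/w10z.png

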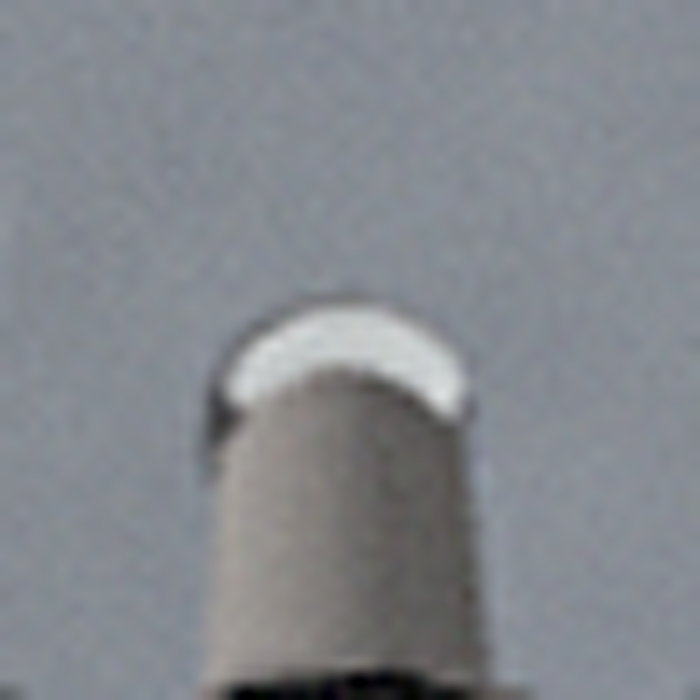

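Run:
```python
from h import *
c=load("wrist10"); p,R=st(False)
Hh=plane(c,300+340/14-.46,180+425/14-.46,.116); print("hole",Hh)
for zf in (.128,.13,.132):
    e=plane(c,324.0,206.0,zf)-.0063*R[:,0]; print(zf,"foot",e,"err tool mm",(R.T@(Hh-e)*1e3).round(2))
```

```text
hole [ 0.60111675 -0.07693339  0.116     ]
0.128 foot [ 0.601946   -0.07694207  0.12799861] err tool mm [-0.81 -0.2  12.  ]
0.13 foot [ 0.60255394 -0.07680901  0.12999861] err tool mm [-1.43 -0.21 14.  ]
0.132 foot [ 0.60316188 -0.07667594  0.13199861] err tool mm [-2.05 -0.21 16.  ]
```

{"api": "arm_command", "payload": {
  "rows": [
    [[-1.2, -0.2, 4, 0, 0, 0, 1], [0, 0, 4, 0, 0, 0, 1], [0, 0, 0, 0, 0, 0, 1], [0, 0, 0, 0, 0, 0, 1]]
  ]
}}

```text
clock: 17.62
tcp_pos: [0.6035, -0.0774, 0.1926]
tcp_rot: [[0.974, 0.225, -0.0], [0.225, -0.974, 0.0], [-0.0, -0.0, -1.0]]
contact_force: [0.5, 0.4, -1.6]
gripper_width: 0.301
```

Run:
```python
from h import *
st()
c=bot.capture("wrist"); np.savez("wrist11.npz",**c); crop(c,300,180,350,230,14,"w11z")
```

```text
t 17.62 p [ 0.6035 -0.0774  0.1926] yaw -76.97 tilt [-0.  0. -1.] F [ 0.52  0.41 -1.62] T [-0.01  0.16  0.01] g 0.301 j [-18.7  15.3  87.7   0.   77.   58.3]
```

View pics/w11z.png

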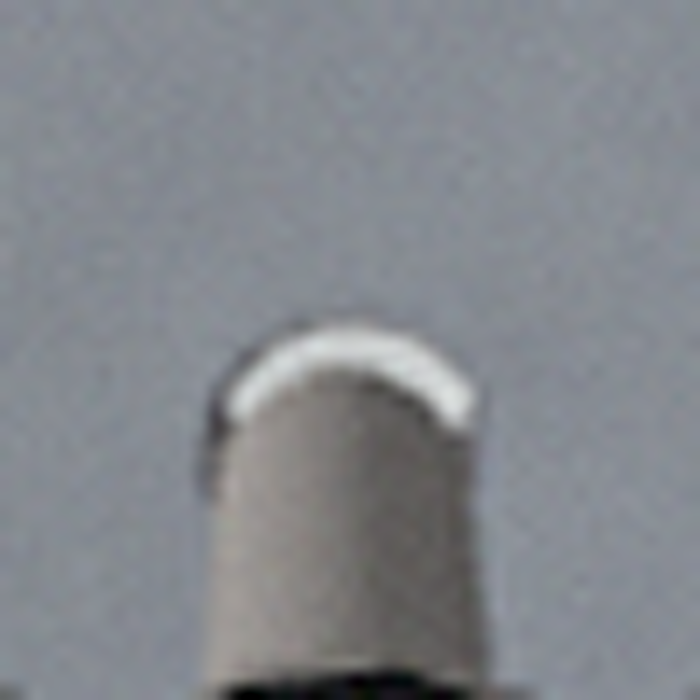

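{"api": "arm_command", "payload": {
  "rows": [
    [[0, 0, 3, 0, 0, 0, 1], [0, 0, 3, 0, 0, 0, 1], [0, 0, 2, 0, 0, 0, 1], [0, 0, 0, 0, 0, 0, 1]]
  ]
}}

```text
clock: 18.18
tcp_pos: [0.6034, -0.0774, 0.1843]
tcp_rot: [[0.974, 0.225, -0.0], [0.225, -0.974, 0.0], [-0.0, -0.0, -1.0]]
contact_force: [0.7, 0.0, -2.7]
gripper_width: 0.297
```

{"api": "arm_command", "payload": {
  "rows": [
    [[0, 0, 1.5, 0, 0, 0, 1], [0, 0, 1.5, 0, 0, 0, 1], [0, 0, 0, 0, 0, 0, 1]]
  ]
}}

```text
clock: 18.55
tcp_pos: [0.6034, -0.0774, 0.1814]
tcp_rot: [[0.974, 0.225, -0.0], [0.225, -0.974, 0.0], [-0.0, -0.0, -1.0]]
contact_force: [-0.2, -0.2, -2.0]
gripper_width: 0.296
```

Run:
```python
from h import *
st()
c=bot.capture("wrist"); np.savez("wrist12.npz",**c); crop(c,300,180,350,230,14,"w12z")
```

```text
t 18.55 p [ 0.6034 -0.0774  0.1814] yaw -76.97 tilt [-4.e-04  0.e+00 -1.e+00] F [-0.24 -0.16 -1.98] T [-0.13  0.27  0.01] g 0.296 j [-18.7  15.8  88.4  -0.   75.8  58.3]
```

View pics/w12z.png

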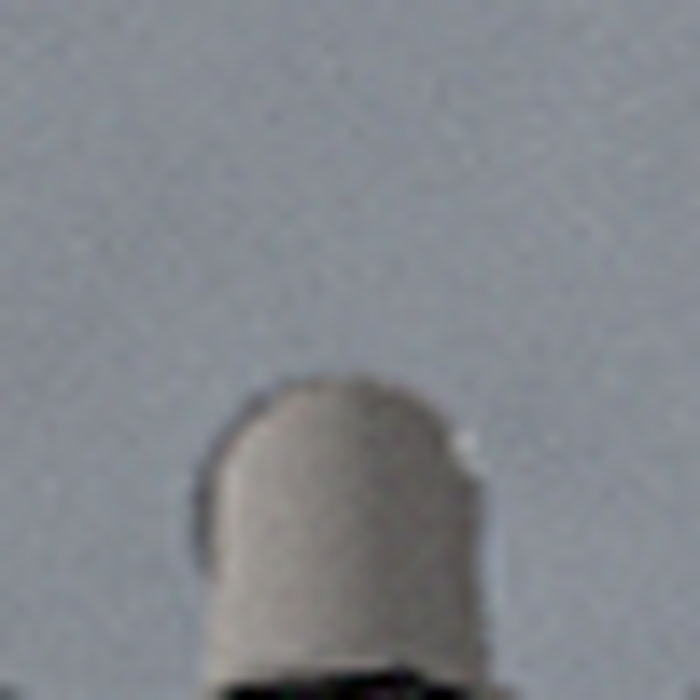

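{"api": "arm_command", "payload": {
  "rows": [
    [[-0.5, -0.1, 1.5, 0, 0, 0, 1], [0, 0, 2, 0, 0, 0, 1], [0, 0, 2, 0, 0, 0, 1], [0, 0, 0, 0, 0, 0, 1]]
  ]
}}

```text
clock: 19.1
tcp_pos: [0.6029, -0.0773, 0.1758]
tcp_rot: [[0.974, 0.225, -0.0], [0.225, -0.974, 0.0], [-0.0, -0.0, -1.0]]
contact_force: [-0.4, -0.1, -1.6]
gripper_width: 0.295
```

{"api": "arm_command", "payload": {
  "rows": [
    [[0, 0, 1.5, 0, 0, 0, 1], [0, 0, 1.5, 0, 0, 0, 1], [0, 0, 1, 0, 0, 0, 1], [0, 0, 0, 0, 0, 0, 1]]
  ]
}}

```text
clock: 19.6
tcp_pos: [0.603, -0.0774, 0.172]
tcp_rot: [[0.974, 0.225, -0.0], [0.225, -0.974, 0.0], [-0.0, -0.0, -1.0]]
contact_force: [0.2, 0.3, -1.9]
gripper_width: 0.3
```

{"api": "arm_command", "payload": {
  "rows": [
    [[0, 0, 1, 0, 0, 0, 1], [0, 0, 0, 0, 0, 0, 1]]
  ]
}}

```text
clock: 19.85
tcp_pos: [0.603, -0.0774, 0.171]
tcp_rot: [[0.974, 0.225, -0.0], [0.225, -0.974, 0.0], [-0.0, -0.0, -1.0]]
contact_force: [-0.8, 0.7, -2.9]
gripper_width: 0.3
```

{"api": "arm_command", "payload": {
  "rows": [
    [[0, 0, 1, 0, 0, 0, 1], [0, 0, 0, 0, 0, 0, 1]]
  ]
}}

```text
clock: 20.1
tcp_pos: [0.603, -0.0774, 0.17]
tcp_rot: [[0.974, 0.225, -0.0], [0.225, -0.974, 0.0], [-0.0, -0.0, -1.0]]
contact_force: [0.2, -0.5, -1.5]
gripper_width: 0.301
```

{"api": "arm_command", "payload": {
  "rows": [
    [[0, 0, 0.8, 0, 0, 0, 1], [0, 0, 0, 0, 0, 0, 1]]
  ]
}}

```text
clock: 20.35
tcp_pos: [0.603, -0.0774, 0.1692]
tcp_rot: [[0.974, 0.225, -0.0], [0.225, -0.974, 0.0], [-0.0, -0.0, -1.0]]
contact_force: [-0.2, -0.3, -2.1]
gripper_width: 0.297
```

{"api": "arm_command", "payload": {
  "rows": [
    [[0, 0, 0.8, 0, 0, 0, 1], [0, 0, 0, 0, 0, 0, 1]]
  ]
}}

```text
clock: 20.6
tcp_pos: [0.6031, -0.0774, 0.1686]
tcp_rot: [[0.974, 0.225, 0.0], [0.225, -0.974, -0.0], [0.0, 0.0, -1.0]]
contact_force: [1.0, -0.3, -1.1]
gripper_width: 0.3
```

{"api": "arm_command", "payload": {
  "rows": [
    [[0, 0, 0.6, 0, 0, 0, 1], [0, 0, 0, 0, 0, 0, 1]]
  ]
}}

```text
clock: 20.85
tcp_pos: [0.6033, -0.0775, 0.1684]
tcp_rot: [[0.974, 0.225, 0.001], [0.225, -0.974, -0.0], [0.001, 0.0, -1.0]]
contact_force: [-0.6, 0.7, 1.2]
gripper_width: 0.296
```

{"api": "arm_command", "payload": {
  "rows": [
    [[0, 0, 0, 0, 0, 0, 0.3], [0, 0, 0, 0, 0, 0, 0], [0, 0, 0, 0, 0, 0, -0.2], [0, 0, 0, 0, 0, 0, -0.2]]
  ]
}}

```text
clock: 21.35
tcp_pos: [0.603, -0.0774, 0.1678]
tcp_rot: [[0.974, 0.225, -0.0], [0.225, -0.974, 0.0], [-0.0, -0.0, -1.0]]
contact_force: [-0.3, 0.2, 0.5]
gripper_width: 0.6
```

Run:
```python
from h import *
st()
c=bot.capture("wrist"); np.savez("wrist13.npz",**c); crop(c,160,100,480,400,2,"w13")
c=bot.capture("scene"); np.savez("scene13.npz",**c); crop(c,255,140,425,285,4,"s13")
```

```text
t 21.35 p [ 0.603  -0.0774  0.1678] yaw -76.97 tilt [-1.e-04  0.e+00 -1.e+00] F [-0.26  0.2   0.51] T [-0.01  0.13  0.01] g 0.6 j [-18.7  16.4  89.2  -0.   74.4  58.3]
```

View pics/w13.png

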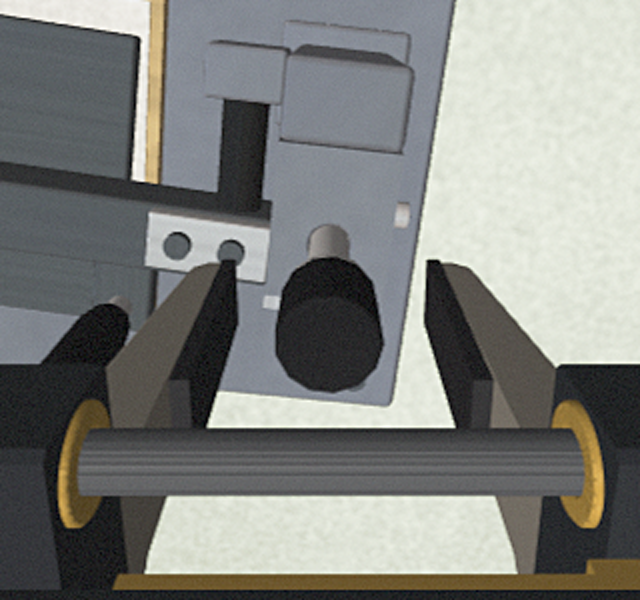

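View pics/s13.png

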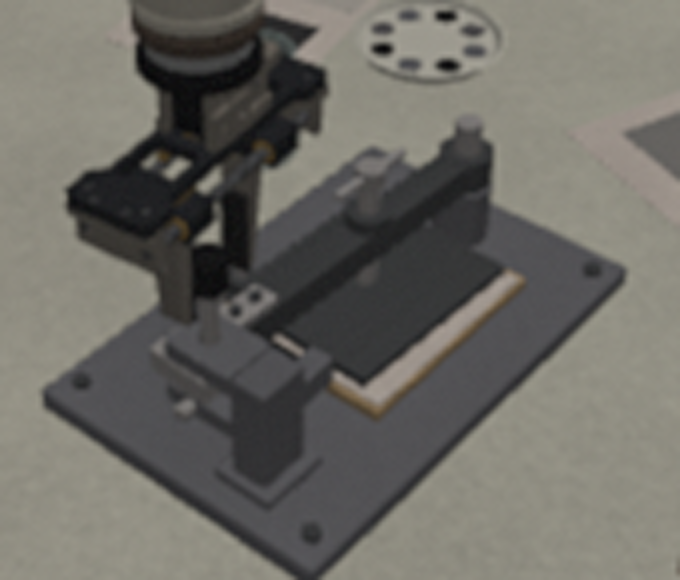

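{"api": "arm_command", "payload": {
  "rows": [
    [[0, 0, -15, 0, 0, 0, -0.2], [0, 0, -30, 0, 0, 0, -0.2], [0, 0, -35, 0, 0, 0, -0.2], [0, 0, 0, 0, 0, -10.5, -0.2], [0, 0, 0, 0, 0, -10.5, -0.2], [0, 0, 0, 0, 0, -10.5, -0.2], [0, 0, 0, 0, 0, -10.5, -0.2], [0, 0, 0, 0, 0, -10.5, -0.2], [0, 0, 0, 0, 0, -10.5, -0.2], [0, 0, 0, 0, 0, -10.5, -0.2], [0, 0, 0, 0, 0, -10.5, -0.2], [0, 0, 0, 0, 0, 0, -0.2]]
  ]
}}

```text
clock: 22.95
tcp_pos: [0.6033, -0.0775, 0.2491]
tcp_rot: [[-0.12, 0.993, 0.001], [0.993, 0.12, -0.0], [-0.001, 0.001, -1.0]]
contact_force: [-0.5, 0.2, -0.5]
gripper_width: 0.598
```

Run:
```python
from h import *
st(); to([.5500,-.0025,.2],7)
c=bot.capture("wrist"); np.savez("wrist14.npz",**c); crop(c,0,0,640,400,1.25,"w14")
t=bot.capture("top"); np.savez("top14.npz",**t)
P=cloud(t); q=proj(t,[.601,-.0768,.19]); print(q); u,v=np.round(q).astype(int); print(P[v-3:v+4,u-3:u+4,2].round(3))
```

```text
t 22.95 p [ 0.6033 -0.0775  0.2491] yaw 6.92 tilt [ 1.4e-03 -4.0e-04 -1.0e+00] F [-0.47  0.17 -0.46] T [-0.07  0.06  0.  ] g 0.598 j [-18.7  13.   84.    0.   82.9 -25.6]
tool shift mm (before turn) [ 80.9 -44.   49. ]
turn rotvec first [ 0.07  0.03 -0.08]  then shift [ 81.  -43.8  49.1]
[349.17922038 161.18588518]
[[0.421 0.414 0.418 0.42  0.419 0.417 0.418]
 [0.418 0.417 0.419 0.416 0.423 0.418 0.415]
 [0.413 0.414 0.409 0.413 0.413 0.409 0.41 ]
 [0.345 0.371 0.38  0.394 0.398 0.401 0.399]
 [0.35  0.37  0.38  0.39  0.384 0.385 0.387]
 [0.355 0.372 0.378 0.378 0.374 0.375 0.371]
 [0.351 0.372 0.372 0.369 0.373 0.37  0.372]]
```

View pics/w14.png

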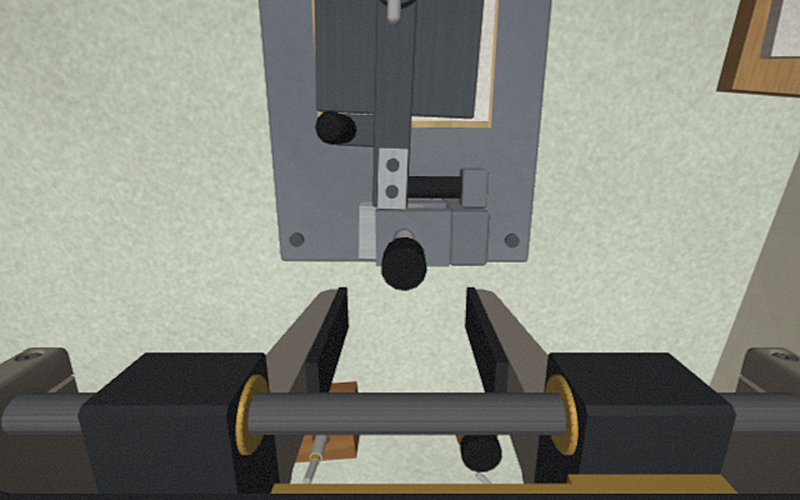

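Run:
```python
from h import *
c=load("wrist14"); h=plane(c,333/1.25,127/1.25,.168); print(h); to([h[0],h[1],.2])
```

```text
[ 0.55009821 -0.00098427  0.168     ]
tool shift mm (before turn) [ 82.3 -43.7  48.6]
```

{"api": "arm_command", "payload": {
  "rows": [
    [[16, -9, 0, 0, 0, 0, -0.2], [27, -15, 0, 0, 0, 0, -0.2], [27, -15, 0, 0, 0, 0, -0.2], [11, -5, 10, 0, 0, 0, -0.2], [0, 0, 25, 0, 0, 0, -0.2], [0, 0, 25, 0, 0, 0, -0.2], [0, 0, 25, 0, 0, 0, -0.2], [0, 0, 20, 0, 0, 0, -0.2], [0, 0, 13, 0, 0, 0, -0.2], [0, 0, 0, 0, 0, 0, 0.2], [0, 0, 0, 0, 0, 0, 0.2]]
  ],
  "grip_force": 8
}}

```text
clock: 24.42
tcp_pos: [0.5501, -0.0027, 0.1307]
tcp_rot: [[-0.122, 0.993, 0.002], [0.993, 0.122, -0.0], [-0.001, 0.001, -1.0]]
contact_force: [-0.2, 0.9, 0.6]
gripper_width: 0.409
```

Run:
```python
from h import *
st()
c=bot.capture("wrist"); np.savez("wrist15.npz",**c); crop(c,160,100,480,400,2,"w15")
```

```text
t 24.43 p [ 0.5501 -0.0027  0.1307] yaw 7.01 tilt [ 1.5e-03 -4.0e-04 -1.0e+00] F [-0.18  0.87  0.55] T [-0.06  0.03 -0.04] g 0.409 j [-12.9  10.4 100.8  -0.   68.7 -19.9]
```

View pics/w15.png

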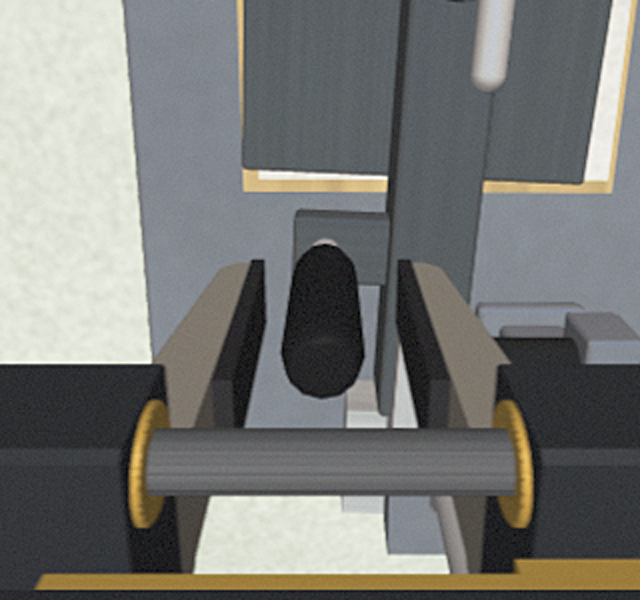

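{"api": "arm_command", "payload": {
  "rows": [
    [[0, -1.6, 0, 0, 0, 0, 0.4], [0, 0, 0, 0, 0, 0, 1], [0, 0, 0, 0, 0, 0, 1], [0, 0, 0, 0, 0, 0, 1]]
  ]
}}

```text
clock: 24.98
tcp_pos: [0.5482, -0.0027, 0.1303]
tcp_rot: [[-0.122, 0.992, 0.001], [0.992, 0.122, -0.0], [-0.0, 0.001, -1.0]]
contact_force: [-0.8, 0.0, 2.9]
gripper_width: 0.215
```

{"api": "arm_command", "payload": {
  "rows": [
    [[-0.1, 1.5, 0, 0, 0, -0.3, 1], [-0.1, 1.5, 0, 0, 0, -0.3, 1], [0, 1, 0, 0, 0, -0.3, 1], [0, 0, 0, 0, 0, 0, 1]]
  ]
}}

```text
clock: 25.48
tcp_pos: [0.5519, -0.0029, 0.1303]
tcp_rot: [[-0.138, 0.99, -0.0], [0.99, 0.138, -0.001], [-0.001, -0.001, -1.0]]
contact_force: [-2.9, -3.2, 5.4]
gripper_width: 0.212
```

```bash
cat > look.py <<'E'
import sys
from h import *
st(); n=sys.argv[1]
c=bot.capture("scene"); np.savez(n+".npz",**c); crop(c,275,170,345,260,6,n)
g=c["img"].astype(int); m=(g.max(2)<35)
print("proj knob top standing",proj(c,[.601,-.0768,.19]).round(1),"dropped",proj(c,[.601,-.0768,.162]).round(1),"home",proj(c,[.601,-.0768,.148]).round(1))
q=proj(c,[.601,-.0768,.176]).astype(int)
k=m[q[1]-15:q[1]+30,q[0]-6:q[0]+7]; r=k.sum(1); print("dark rows",[(q[1]-15+i,int(x)) for i,x in enumerate(r) if x>3])
E
python3 look.py s16
```

```text
t 25.48 p [ 0.5519 -0.0029  0.1303] yaw 7.95 tilt [-4.0e-04 -1.2e-03 -1.0e+00] F [-2.95 -3.24  5.44] T [-0.52  0.57  0.01] g 0.212 j [-1.280e+01  1.080e+01  1.004e+02 -1.000e-01  6.880e+01 -2.070e+01]
proj knob top standing [306.4 203.1] dropped [306.8 211.2] home [307.  215.2]
dark rows [(np.int64(201), 7), (np.int64(202), 9), (np.int64(203), 9), (np.int64(204), 9), (np.int64(205), 9), (np.int64(206), 9), (np.int64(207), 9), (np.int64(208), 9), (np.int64(209), 9), (np.int64(210), 9), (np.int64(211), 8), (np.int64(212), 7)]
```

View pics/s16.png

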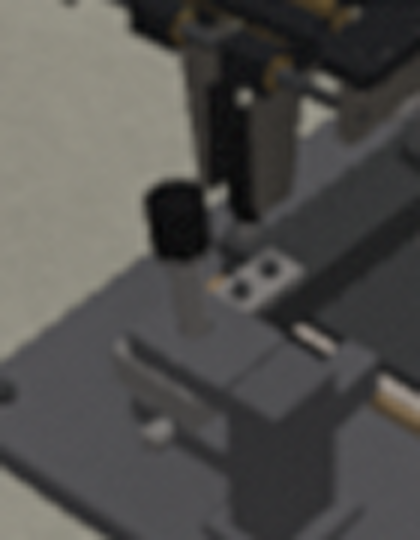

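{"api": "arm_command", "payload": {
  "rows": [
    [[0, 1, 0, 0, 0, -0.25, 1], [0, 1, 0, 0, 0, -0.25, 1], [0, 1, 0, 0, 0, -0.25, 1], [0, 0, 0, 0, 0, 0, 1]]
  ]
}}

```text
clock: 26.02
tcp_pos: [0.5544, -0.003, 0.1302]
tcp_rot: [[-0.151, 0.988, -0.002], [0.988, 0.151, -0.002], [-0.002, -0.002, -1.0]]
contact_force: [-5.6, -5.1, 7.1]
gripper_width: 0.217
```

```bash
python3 look.py s17
```

```text
t 26.02 p [ 0.5544 -0.003   0.1302] yaw 8.7 tilt [-0.0015 -0.0021 -1.    ] F [-5.63 -5.06  7.06] T [-0.84  0.88  0.01] g 0.217 j [-12.7  11.2 100.   -0.1  68.9 -21.4]
proj knob top standing [306.4 203.1] dropped [306.8 211.2] home [307.  215.2]
dark rows [(np.int64(201), 6), (np.int64(202), 8), (np.int64(203), 9), (np.int64(204), 9), (np.int64(205), 9), (np.int64(206), 9), (np.int64(207), 10), (np.int64(208), 9), (np.int64(209), 9), (np.int64(210), 9), (np.int64(211), 9), (np.int64(212), 8)]
```

{"api": "arm_command", "payload": {
  "rows": [
    [[0, 0.7, 0, 0, 0, -0.15, 1], [0, 0.7, 0, 0, 0, -0.15, 1], [0, 0, 0, 0, 0, 0, 1]]
  ]
}}

```text
clock: 26.45
tcp_pos: [0.5556, -0.0031, 0.1302]
tcp_rot: [[-0.156, 0.988, -0.002], [0.988, 0.156, -0.003], [-0.002, -0.002, -1.0]]
contact_force: [-5.6, -4.8, 6.4]
gripper_width: 0.217
```

```bash
python3 look.py s18
```

```text
t 26.45 p [ 0.5556 -0.0031  0.1302] yaw 9.0 tilt [-0.0021 -0.0026 -1.    ] F [-5.65 -4.82  6.42] T [-0.96  1.05  0.02] g 0.217 j [-12.7  11.4  99.7  -0.2  68.9 -21.6]
proj knob top standing [306.4 203.1] dropped [306.8 211.2] home [307.  215.2]
dark rows [(np.int64(201), 7), (np.int64(202), 7), (np.int64(203), 9), (np.int64(204), 9), (np.int64(205), 9), (np.int64(206), 9), (np.int64(207), 10), (np.int64(208), 9), (np.int64(209), 9), (np.int64(210), 9), (np.int64(211), 9), (np.int64(212), 8)]
```

{"api": "arm_command", "payload": {
  "rows": [
    [[0, 0.5, 0, 0, 0, -0.1, 1], [0, 0.5, 0, 0, 0, -0.1, 1], [0, 0, 0, 0, 0, 0, 1]]
  ]
}}

```text
clock: 26.88
tcp_pos: [0.5564, -0.0031, 0.1303]
tcp_rot: [[-0.16, 0.987, -0.003], [0.987, 0.16, -0.003], [-0.002, -0.003, -1.0]]
contact_force: [-6.6, -6.3, 8.3]
gripper_width: 0.216
```

```bash
python3 look.py s19 | grep -v proj
```

```text
t 26.88 p [ 0.5564 -0.0031  0.1303] yaw 9.2 tilt [-0.0026 -0.0029 -1.    ] F [-6.59 -6.26  8.34] T [-1.05  1.2   0.06] g 0.216 j [-12.6  11.5  99.6  -0.2  69.  -21.8]
dark rows [(np.int64(211), 4), (np.int64(212), 7), (np.int64(213), 9), (np.int64(214), 9), (np.int64(215), 9), (np.int64(216), 9), (np.int64(217), 9), (np.int64(218), 9), (np.int64(219), 9), (np.int64(220), 10), (np.int64(221), 9), (np.int64(222), 8), (np.int64(223), 6)]
```

{"api": "arm_command", "payload": {
  "rows": [
    [[0, 0.4, 0, 0, 0, -0.1, 1], [0, 0.4, 0, 0, 0, -0.1, 1], [0, 0, 0, 0, 0, 0, 1]]
  ]
}}

```text
clock: 27.3
tcp_pos: [0.5566, -0.003, 0.1302]
tcp_rot: [[-0.163, 0.987, -0.004], [0.987, 0.163, -0.003], [-0.002, -0.004, -1.0]]
contact_force: [-8.8, -6.6, 8.6]
gripper_width: 0.214
```

```bash
python3 look.py s20 | grep -v proj
```

```text
t 27.3 p [ 0.5566 -0.003   0.1302] yaw 9.41 tilt [-0.004  -0.0031 -1.    ] F [-8.83 -6.59  8.63] T [-1.17  1.41  0.04] g 0.214 j [-12.6  11.6  99.5  -0.2  69.1 -21.9]
dark rows [(np.int64(212), 5), (np.int64(213), 8), (np.int64(214), 9), (np.int64(215), 9), (np.int64(216), 9), (np.int64(217), 9), (np.int64(218), 9), (np.int64(219), 9), (np.int64(220), 10), (np.int64(221), 9), (np.int64(222), 8), (np.int64(223), 8), (np.int64(224), 4)]
```

{"api": "arm_command", "payload": {
  "rows": [
    [[0, 0.3, 0, 0, 0, -0.1, 1], [0, 0.4, 0, 0, 0, -0.1, 1], [0, 0, 0, 0, 0, 0, 1]]
  ]
}}

```text
clock: 27.72
tcp_pos: [0.5568, -0.003, 0.1301]
tcp_rot: [[-0.167, 0.986, -0.005], [0.986, 0.167, -0.003], [-0.002, -0.006, -1.0]]
contact_force: [-11.0, -7.3, 9.8]
gripper_width: 0.219
```

```bash
python3 look.py s21 | grep -v proj
```

```text
t 27.73 p [ 0.5568 -0.003   0.1301] yaw 9.61 tilt [-0.0055 -0.0033 -1.    ] F [-11.02  -7.32   9.75] T [-1.25  1.83 -0.04] g 0.219 j [-12.6  11.7  99.4  -0.3  69.2 -22.1]
dark rows [(np.int64(212), 5), (np.int64(213), 8), (np.int64(214), 9), (np.int64(215), 9), (np.int64(216), 9), (np.int64(217), 9), (np.int64(218), 9), (np.int64(219), 10), (np.int64(220), 9), (np.int64(221), 9), (np.int64(222), 8), (np.int64(223), 7), (np.int64(224), 4)]
```

{"api": "arm_command", "payload": {
  "rows": [
    [[0, -0.8, 0, 0, 0, 0.2, 1], [0, -0.8, 0, 0, 0, 0.2, 1], [0, 0, 0, 0, 0, 0, 1]]
  ]
}}

```text
clock: 28.15
tcp_pos: [0.5561, -0.003, 0.1302]
tcp_rot: [[-0.16, 0.987, -0.003], [0.987, 0.16, -0.003], [-0.002, -0.003, -1.0]]
contact_force: [-7.3, -5.8, 7.9]
gripper_width: 0.22
```

```bash
python3 look.py s22 | grep -v proj
```

```text
t 28.15 p [ 0.5561 -0.003   0.1302] yaw 9.2 tilt [-0.0028 -0.0027 -1.    ] F [-7.34 -5.84  7.9 ] T [-1.05  1.17  0.08] g 0.22 j [-12.7  11.5  99.6  -0.2  69.  -21.8]
dark rows [(np.int64(212), 5), (np.int64(213), 8), (np.int64(214), 9), (np.int64(215), 10), (np.int64(216), 9), (np.int64(217), 9), (np.int64(218), 9), (np.int64(219), 9), (np.int64(220), 9), (np.int64(221), 9), (np.int64(222), 8), (np.int64(223), 8), (np.int64(224), 4)]
```

View pics/s22.png

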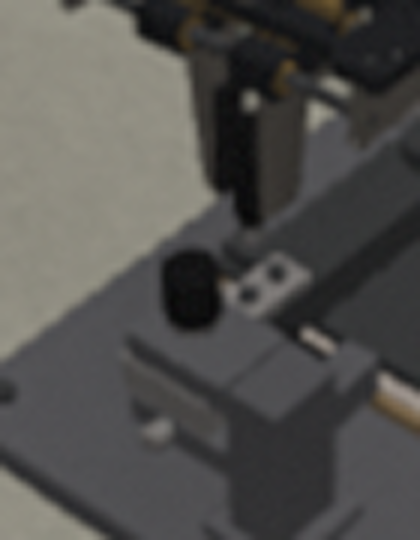

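{"api": "arm_command", "payload": {
  "rows": [
    [[0, 0, 0, 0, 0, 0, 0.4], [0, 0, 0, 0, 0, 0, 0], [0, 0, 0, 0, 0, 0, 0], [0, 0, -20, 0, 0, 0, 0], [0, 0, -30, 0, 0, 0, 0], [0, 0, -35, 0, 0, 0, 0], [0, 0, 0, 0, 0, 0, 1]]
  ]
}}

```text
clock: 29.08
tcp_pos: [0.5591, -0.0017, 0.218]
tcp_rot: [[-0.16, 0.987, 0.006], [0.987, 0.16, -0.001], [-0.002, 0.006, -1.0]]
contact_force: [0.4, -0.3, -1.0]
gripper_width: 0.411
```

```bash
python3 look.py s23 | grep -v proj
python3 - <<'E'
from h import *
to([.6011,-.0770,.215])
c=bot.capture("wrist"); crop(c,160,100,480,400,2,"w23")
E
```

```text
t 29.07 p [ 0.5591 -0.0017  0.218 ] yaw 9.2 tilt [ 0.0064 -0.0012 -1.    ] F [ 0.42 -0.33 -1.02] T [-0.03 -0.01 -0.04] g 0.411 j [-12.6   6.6  94.7   0.   78.3 -21.8]
dark rows [(np.int64(212), 6), (np.int64(213), 8), (np.int64(214), 9), (np.int64(215), 9), (np.int64(216), 9), (np.int64(217), 9), (np.int64(218), 9), (np.int64(219), 9), (np.int64(220), 9), (np.int64(221), 9), (np.int64(222), 8), (np.int64(223), 7)]
tool shift mm (before turn) [-81.4  30.6   0.9]
```

View pics/w23.png

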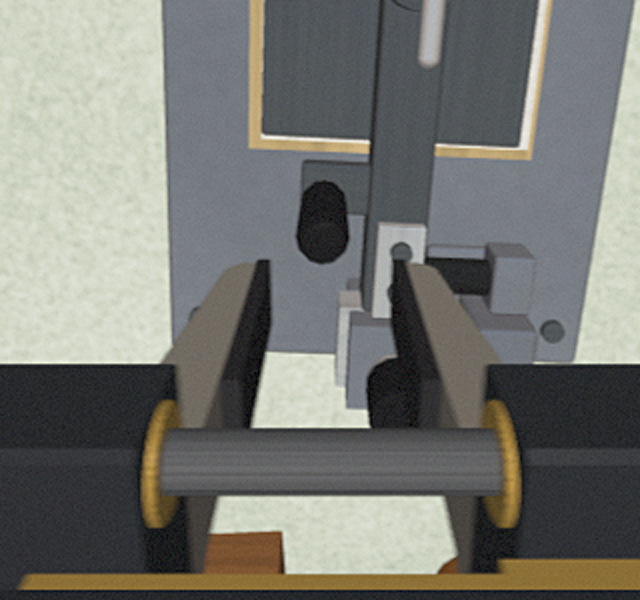

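{"api": "arm_command", "payload": {
  "rows": [
    [[-18, 7, 0, 0, 0, 0, 1], [-27, 10, 0, 0, 0, 0, 1], [-26, 10, 0, 0, 0, 0, 1], [-10, 4, 0, 0, 0, 0, 1], [0, 0, 20, 0, 0, 0, 1], [0, 0, 18, 0, 0, 0, 1], [0, 0, 8, 0, 0, 0, 1], [0, 0, 0, 0, 0, 0, 1]]
  ]
}}

```text
clock: 30.18
tcp_pos: [0.5998, -0.0758, 0.1677]
tcp_rot: [[-0.16, 0.987, -0.002], [0.987, 0.16, 0.001], [0.001, -0.002, -1.0]]
contact_force: [0.1, 0.5, -0.5]
gripper_width: 0.005
```

```bash
python3 look.py s24 | grep -v proj
python3 - <<'E'
from h import *
c=bot.capture("wrist"); crop(c,160,100,480,400,2,"w24")
E
```

```text
t 30.18 p [ 0.5998 -0.0758  0.1677] yaw 9.22 tilt [-2.1e-03  8.0e-04 -1.0e+00] F [ 0.11  0.47 -0.52] T [-0.    0.05 -0.  ] g 0.005 j [-18.6  16.1  89.7   0.   74.4 -27.9]
dark rows [(np.int64(192), 4), (np.int64(193), 4), (np.int64(214), 6), (np.int64(215), 9), (np.int64(216), 9), (np.int64(217), 9), (np.int64(218), 9), (np.int64(219), 9), (np.int64(220), 9), (np.int64(221), 8), (np.int64(222), 8), (np.int64(223), 7)]
```

View pics/w24.png

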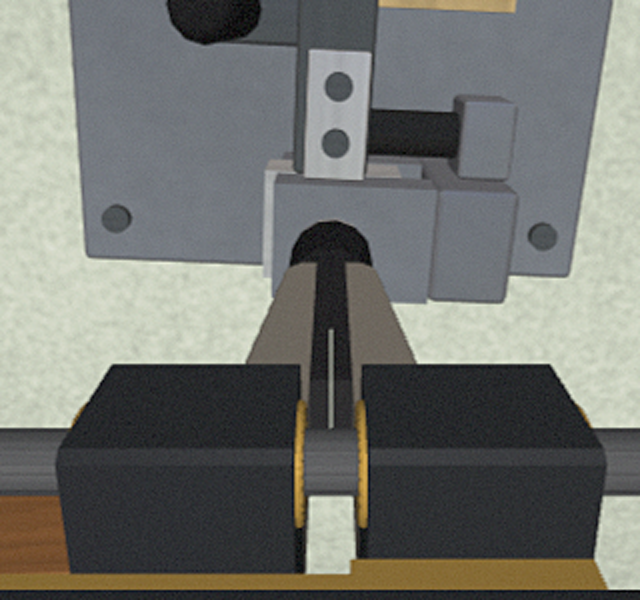

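View pics/s24.png

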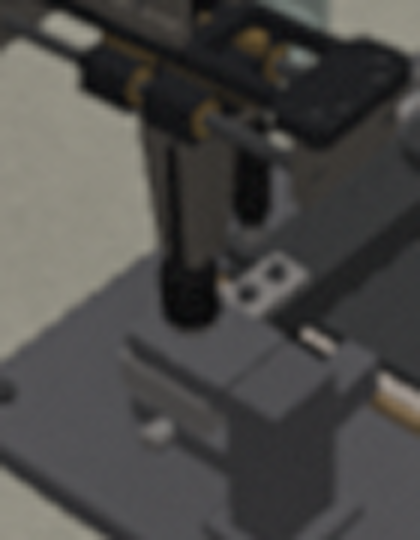

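{"api": "arm_command", "payload": {
  "rows": [
    [[0, 0, 2, 0, 0, 0, 1], [0, 0, 2, 0, 0, 0, 1], [0, 0, 0, 0, 0, 0, 1]]
  ]
}}

```text
clock: 30.65
tcp_pos: [0.6006, -0.0766, 0.1648]
tcp_rot: [[-0.159, 0.987, -0.0], [0.987, 0.159, -0.0], [0.0, -0.0, -1.0]]
contact_force: [-0.5, -0.3, -0.6]
gripper_width: 0.009
```

{"api": "arm_command", "payload": {
  "rows": [
    [[0, 0, 1, 0, 0, 0, 1], [0, 0, 1, 0, 0, 0, 1], [0, 0, 0, 0, 0, 0, 1]]
  ]
}}

```text
clock: 31.02
tcp_pos: [0.6005, -0.0765, 0.1628]
tcp_rot: [[-0.16, 0.987, -0.0], [0.987, 0.16, 0.0], [0.0, -0.0, -1.0]]
contact_force: [-0.3, -0.4, 0.2]
gripper_width: 0.0
```

{"api": "arm_command", "payload": {
  "rows": [
    [[0, 0, 1, 0, 0, 0, 1], [0, 0, 0, 0, 0, 0, 1]]
  ]
}}

```text
clock: 31.28
tcp_pos: [0.6007, -0.0766, 0.162]
tcp_rot: [[-0.16, 0.987, 0.0], [0.987, 0.16, -0.0], [-0.0, 0.0, -1.0]]
contact_force: [-0.3, 0.1, 0.7]
gripper_width: 0.007
```

{"api": "arm_command", "payload": {
  "rows": [
    [[0, 0, 1, 0, 0, 0, 1], [0, 0, 0, 0, 0, 0, 1]]
  ]
}}

```text
clock: 31.52
tcp_pos: [0.601, -0.0766, 0.1614]
tcp_rot: [[-0.16, 0.987, 0.001], [0.987, 0.16, -0.0], [-0.0, 0.001, -1.0]]
contact_force: [-0.5, 0.4, 3.2]
gripper_width: 0.004
```

{"api": "arm_command", "payload": {
  "rows": [
    [[0, 0, 0.8, 0, 0, 0, 1], [0, 0, 0, 0, 0, 0, 1]]
  ]
}}

```text
clock: 31.78
tcp_pos: [0.6009, -0.0765, 0.1605]
tcp_rot: [[-0.16, 0.987, 0.001], [0.987, 0.16, -0.0], [-0.0, 0.001, -1.0]]
contact_force: [-0.4, 0.9, 3.8]
gripper_width: 0.005
```

{"api": "arm_command", "payload": {
  "rows": [
    [[0, 0, 0.8, 0, 0, 0, 1], [0, 0, 0, 0, 0, 0, 1]]
  ]
}}

```text
clock: 32.02
tcp_pos: [0.6008, -0.0765, 0.1593]
tcp_rot: [[-0.16, 0.987, 0.0], [0.987, 0.16, 0.0], [0.0, 0.0, -1.0]]
contact_force: [0.2, 1.1, 3.3]
gripper_width: 0.006
```

Moving down with about 4 N.

{"api": "arm_command", "payload": {
  "rows": [
    [[0, 0, 0.8, 0, 0, 0, 1], [0, 0, 0, 0, 0, 0, 1]]
  ]
}}

```text
clock: 32.28
tcp_pos: [0.6007, -0.0765, 0.1586]
tcp_rot: [[-0.16, 0.987, 0.0], [0.987, 0.16, 0.0], [0.0, 0.0, -1.0]]
contact_force: [-0.0, 1.7, 4.4]
gripper_width: 0.005
```

{"api": "arm_command", "payload": {
  "rows": [
    [[0, 0, 0.8, 0, 0, 0, 1], [0, 0, 0, 0, 0, 0, 1]]
  ]
}}

```text
clock: 32.52
tcp_pos: [0.6007, -0.0764, 0.1577]
tcp_rot: [[-0.16, 0.987, 0.0], [0.987, 0.16, 0.0], [0.0, 0.0, -1.0]]
contact_force: [0.4, 1.8, 3.9]
gripper_width: 0.005
```

{"api": "arm_command", "payload": {
  "rows": [
    [[0, 0, 0.8, 0, 0, 0, 1], [0, 0, 0, 0, 0, 0, 1]]
  ]
}}

```text
clock: 32.78
tcp_pos: [0.6007, -0.0764, 0.1568]
tcp_rot: [[-0.16, 0.987, 0.0], [0.987, 0.16, 0.0], [0.0, 0.0, -1.0]]
contact_force: [0.7, 1.9, 4.0]
gripper_width: 0.005
```

{"api": "arm_command", "payload": {
  "rows": [
    [[0, 0, 0.8, 0, 0, 0, 1], [0, 0, 0, 0, 0, 0, 1]]
  ]
}}

```text
clock: 33.02
tcp_pos: [0.6008, -0.0764, 0.1567]
tcp_rot: [[-0.16, 0.987, 0.0], [0.987, 0.16, 0.0], [0.0, 0.001, -1.0]]
contact_force: [-0.0, 2.8, 7.6]
gripper_width: 0.004
```

{"api": "arm_command", "payload": {
  "rows": [
    [[0, 0, 0.7, 0, 0, 0, 1], [0, 0, 0, 0, 0, 0, 1]]
  ]
}}

```text
clock: 33.28
tcp_pos: [0.6009, -0.0764, 0.1567]
tcp_rot: [[-0.16, 0.987, 0.001], [0.987, 0.16, 0.0], [-0.0, 0.001, -1.0]]
contact_force: [-1.4, 2.8, 11.4]
gripper_width: 0.006
```

{"api": "arm_command", "payload": {
  "rows": [
    [[0, 0, 0.7, 0, 0, 0, 1], [0, 0, 0, 0, 0, 0, 1]]
  ]
}}

```text
clock: 33.52
tcp_pos: [0.601, -0.0764, 0.1566]
tcp_rot: [[-0.16, 0.987, 0.001], [0.987, 0.16, 0.0], [-0.0, 0.001, -1.0]]
contact_force: [-2.7, 2.5, 12.7]
gripper_width: -0.0
```

```bash
python3 look.py s25 | grep -v proj
python3 - <<'E'
from h import *
c=load("s25"); crop(c,290,200,325,240,14,"s25z")
E
```

```text
t 33.52 p [ 0.601  -0.0764  0.1566] yaw 9.19 tilt [ 1.1e-03  1.0e-04 -1.0e+00] F [-2.67  2.49 12.65] T [0.58 0.67 0.01] g -0.0 j [-18.7  16.7  90.2   0.   73.  -27.9]
dark rows [(np.int64(192), 8), (np.int64(193), 7), (np.int64(194), 7), (np.int64(195), 4), (np.int64(216), 4), (np.int64(217), 5), (np.int64(218), 8), (np.int64(219), 9), (np.int64(220), 9), (np.int64(221), 9), (np.int64(222), 9), (np.int64(223), 8), (np.int64(224), 8), (np.int64(225), 6)]
```

View pics/s25z.png

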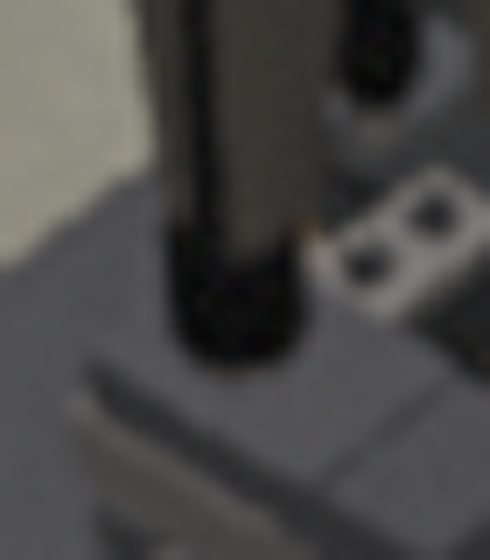

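{"api": "arm_command", "payload": {
  "rows": [
    [[0, 0, 0.8, 0, 0, 0, 1], [0, 0, 0, 0, 0, 0, 1]]
  ]
}}

```text
clock: 33.83
tcp_pos: [0.6012, -0.0764, 0.1566]
tcp_rot: [[-0.16, 0.987, 0.002], [0.987, 0.16, -0.0], [-0.0, 0.002, -1.0]]
contact_force: [-4.1, 2.9, 16.6]
gripper_width: 0.01
```

{"api": "arm_command", "payload": {
  "rows": [
    [[0, 0, 0.8, 0, 0, 0, 1], [0, 0, 0, 0, 0, 0, 1]]
  ]
}}

```text
clock: 34.08
tcp_pos: [0.6014, -0.0763, 0.1565]
tcp_rot: [[-0.16, 0.987, 0.002], [0.987, 0.16, -0.0], [-0.0, 0.002, -1.0]]
contact_force: [-5.1, 4.5, 19.3]
gripper_width: 0.004
```

{"api": "arm_command", "payload": {
  "rows": [
    [[0, 0, 0.8, 0, 0, 0, 1], [0, 0, 0, 0, 0, 0, 1]]
  ]
}}

```text
clock: 34.33
tcp_pos: [0.6014, -0.0763, 0.1564]
tcp_rot: [[-0.16, 0.987, 0.002], [0.987, 0.16, -0.0], [-0.0, 0.002, -1.0]]
contact_force: [-6.5, 4.1, 23.2]
gripper_width: 0.004
```

{"api": "arm_command", "payload": {
  "rows": [
    [[0, 0, -3, 0, 0, 0, 1], [0, 0, -6, 0, 0, 0, 1], [0, 0, -25, 0, 0, 0, 1], [20, -10, -35, 0, 0, 0, 1], [40, -20, -20, 0, 0, 0, 1], [30, -10, 0, 0, 0, 0, 1], [0, 0, 0, 0, 0, 0, 1], [0, 0, 0, 0, 0, 0, 1]]
  ]
}}

```text
clock: 35.33
tcp_pos: [0.5467, 0.0052, 0.2405]
tcp_rot: [[-0.159, 0.987, -0.001], [0.987, 0.159, -0.001], [-0.0, -0.001, -1.0]]
contact_force: [-0.1, 0.9, 0.6]
gripper_width: 0.006
```

```bash
python3 look.py s26
python3 - <<'E'
from h import *
c=load("s26"); crop(c,290,200,325,240,14,"s26z")
w=bot.capture("wrist"); crop(w,0,0,640,400,1.25,"w26"); np.savez("w26.npz",**w)
P=cloud(w); q=proj(w,[.601,-.0765,.148]); print(q); u,v=q.astype(int)
g=w["img"].astype(int)
if 0<u<640 and 0<v<400: print(np.nanmedian(P[v-3:v+4,u-3:u+4].reshape(-1,3),0))
t=bot.capture("top"); crop(t,215,115,475,285,3,"t26"); Pt=cloud(t); u,v=np.round(proj(t,[.601,-.0765,.148])).astype(int); print(Pt[v-2:v+3,u-2:u+3,2].round(3))
E
```

```text
t 35.33 p [0.5467 0.0052 0.2405] yaw 9.17 tilt [-1.3e-03 -5.0e-04 -1.0e+00] F [-0.06  0.89  0.59] T [-0.07  0.05  0.  ] g 0.006 j [-12.1   4.2  94.7  -0.   81.1 -21.3]
proj knob top standing [306.4 203.1] dropped [306.8 211.2] home [307.  215.2]
dark rows [(np.int64(213), 4), (np.int64(214), 8), (np.int64(215), 9), (np.int64(216), 9), (np.int64(217), 9), (np.int64(218), 9), (np.int64(219), 9), (np.int64(220), 9), (np.int64(221), 9), (np.int64(222), 9), (np.int64(223), 8), (np.int64(224), 8), (np.int64(225), 6)]
[369.52502478 295.69739152]
[0.55281052 0.03807105 0.33314037]
[[0.595 0.595 0.586 0.582 0.575]
 [0.597 0.593 0.58  0.583 0.58 ]
 [0.591 0.586 0.579 0.577 0.576]
 [0.589 0.587 0.581 0.58  0.576]
 [0.59  0.586 0.578 0.577 0.573]]
```

View pics/s26z.png

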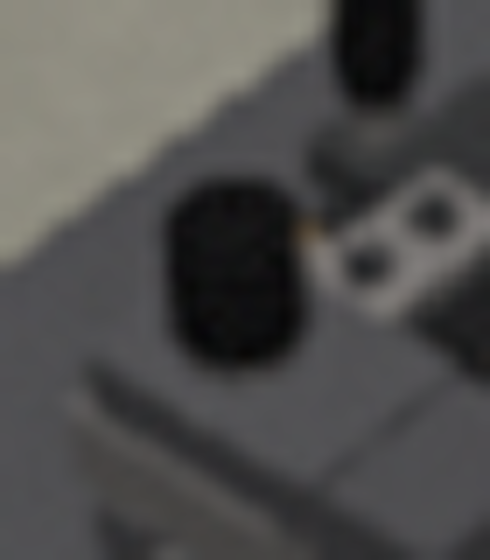

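View pics/w26.png

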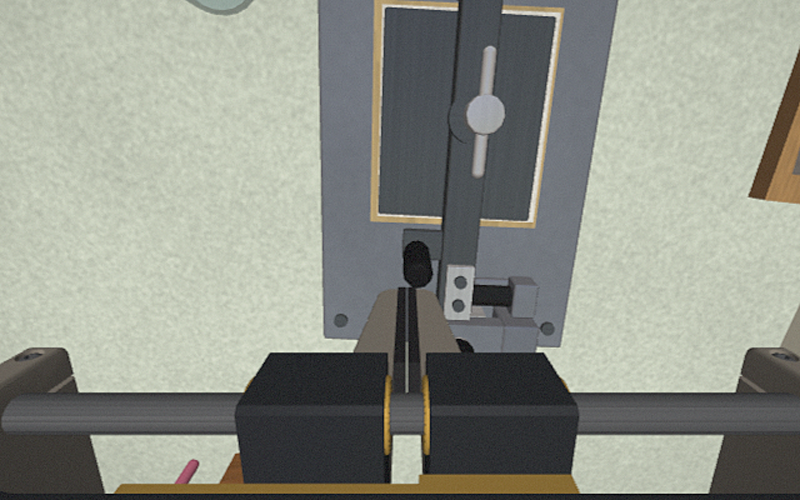

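View pics/t26.png

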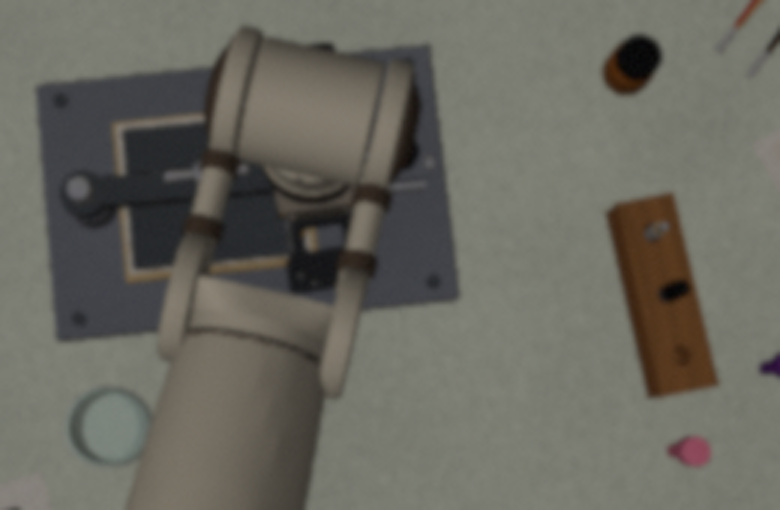

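{"api": "arm_command", "payload": {
  "rows": [
    [[30, 10, -20, 0, 0, 0, 1], [40, 10, -20, 0, 0, 0, 1], [20, 10, -10, 0, 0, 0, 1], [0, 0, 0, 0, 0, 0, 1], [0, 0, 0, 0, 0, 0, 1]]
  ]
}}

```text
clock: 36.1
tcp_pos: [0.5618, 0.0984, 0.2903]
tcp_rot: [[-0.159, 0.987, -0.002], [0.987, 0.159, -0.001], [-0.0, -0.002, -1.0]]
contact_force: [-0.4, 0.0, -0.1]
gripper_width: 0.002
```

Run:
```python
from h import *
st(); w=bot.capture("wrist"); np.savez("w27.npz",**w)
u,v=proj(w,[.601,-.0767,.13]).astype(int); print(u,v); u0=max(0,u-35);v0=max(0,min(v-25,340)); crop(w,u0,v0,u0+70,v0+60,10,"w27")
for z,r in ((.148,.014),(.116,.013)):
  q=np.array([proj(w,(.6009+r*np.cos(a),-.0767+r*np.sin(a),z)) for a in np.linspace(0,6.28,60)]); print(z,((q.min(0)-[u0,v0])*10).round(),((q.max(0)-[u0,v0])*10).round())
```

```text
t 36.1 p [0.5618 0.0984 0.2903] yaw 9.13 tilt [-1.6e-03 -5.0e-04 -1.0e+00] F [-0.39  0.02 -0.1 ] T [-0.01  0.1   0.  ] g 0.002 j [ -2.2   6.3  86.9  -0.   86.9 -11.3]
334 328
0.148 [240. 262.] [482. 465.]
0.116 [250.  95.] [457. 272.]
```

View pics/w27.png

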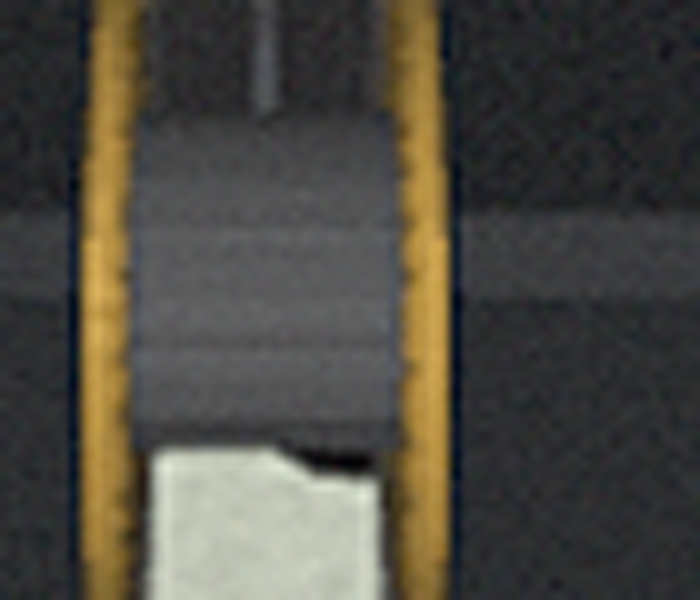

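{"api": "arm_command", "payload": {
  "rows": [
    [[-30, 0, 0, 0, 0, 0, 1], [-45, 0, 0, 0, 0, 0, 1], [-45, 0, 0, 0, 0, 0, 1], [-45, 0, 0, 0, 0, 0, 1], [-45, 0, 5, 0, 0, 0, 1], [-35, 0, 20, 0, 0, 0, 1], [-15, 0, 15, 0, 0, 0, 1], [0, 0, 0, 0, 0, 0, 1], [0, 0, 0, 0, 0, 0, 1]]
  ]
}}

```text
clock: 37.28
tcp_pos: [0.6036, -0.1561, 0.2518]
tcp_rot: [[-0.16, 0.987, 0.0], [0.987, 0.16, 0.0], [0.0, 0.0, -1.0]]
contact_force: [0.1, -0.9, -0.4]
gripper_width: 0.004
```

Run:
```python
from h import *
st(); w=bot.capture("wrist"); np.savez("w28.npz",**w)
u,v=proj(w,[.601,-.0767,.13]).astype(int); print(u,v); u0=max(0,u-35);v0=max(0,min(v-30,340)); crop(w,u0,v0,u0+70,v0+60,10,"w28")
for z,r in ((.148,.014),(.12,.014),(.116,.013)):
  q=np.array([proj(w,(.6009+r*np.cos(a),-.0767+r*np.sin(a),z)) for a in np.linspace(0,6.28,60)]); print(z,((q.min(0)-[u0,v0])*10).round(),((q.max(0)-[u0,v0])*10).round())
```

```text
t 37.27 p [ 0.6036 -0.1561  0.2518] yaw 9.23 tilt [ 4.e-04  3.e-04 -1.e+00] F [ 0.07 -0.9  -0.4 ] T [-0.09  0.07 -0.02] g 0.004 j [-25.6  15.2  81.1   0.   83.7 -34.8]
337 106
0.148 [185. 127.] [529. 485.]
0.12 [189. 146.] [500. 470.]
0.116 [201. 160.] [486. 457.]
```

View pics/w28.png

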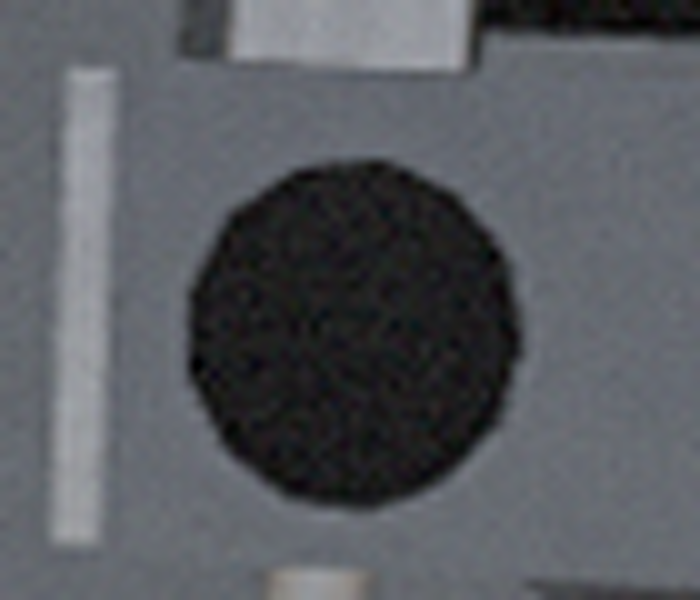

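```bash
python3 -c "
from cell import bot
print(bot.finish_job())"
```

```text
the job is handed in; nothing more can be done
None
```

I shut the beam on its buffer, stood the pin in the upper ear and eased the beam in until the pin dropped. I then pressed the pin home and handed the job in at about 37 s of the 72 s allowed.

**The drop:** it came with the handle about 8 mm past touching. My picture check ran two small steps late, so I pushed roughly 0.5 mm more on the beam than needed. The force at the handle reached about 11 N along the push, and I then backed off.

**Last checks:**
- **Pressing home:** the pin slid the last 6 mm or so under about 4 N and came to a hard stop, which I tested to 23 N. The fingertip height there puts the collar about 0.6 mm above the ear, so it counts as home.
- **Scene view:** the knob sits on the ear with no pin showing between them.
- **Wrist view from above:** the knob looks round, upright and centred on the hole, about 3% smaller than predicted, so it is not standing high.
- **Other things on the desk:** the ink jar, glass jar, marker and burnisher look unmoved in the last top view. I did not check the palette separately, but I never went near it after the start.

**Checks that failed:** two late looks gave nothing because the arm or gripper hid the knob (the top depth reading and one wrist view). I took another view instead.

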